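Change over and start the pan warmer

TASK

Wake the pan warmer with its white key, then take the empty black pan out of its bay and stand it upright with its body on the yellow mat, and slide every waiting orange-lidded pan into a bay of its own, pushed fully home against the back with its handle sticking out. When all the pans are in place, press the blue key and then the green key, each fully down for a moment and one at a time. Never press the red key, and leave the tubs, bottle and jug where they are.

Things in the scene. Friction and masses are not known exactly. Their poses are not given: they have to be found in the camera images.
- warmer: fixed steel pan warmer, 260 deep x 270 wide x 70 high; origin at bench level, centre of its open front; x into the bays, y left, z up. Three bays side by side, no floor but the bench, each 74 wide, 50 high, 112 deep to a solid stop; walls 12 thick with round noses; roof from z 50 to 70. A pan fully home has its origin at warmer x = 57: body 2 inside the front, whole handle sticking out
- bay_left (a point): bench-level centre of the mouth of the left bay (warmer x 0, y +86); axes as the warmer's
- bay_middle (a point): bench-level centre of the mouth of the middle bay (warmer x 0, y 0); axes as the warmer's
- bay_right (a point): bench-level centre of the mouth of the right bay (warmer x 0, y -86); axes as the warmer's
- pan_a: loose orange-lidded pan, 0.28 kg, body 110 long x 70 wide x 42 high; orange bar handle 75 long, 18 wide, z 18 to 42, on one short side (x -55 to -130; good pinch point x -105, z 30, from above across the 18 width); origin: centre of the underside of the 110 x 70 body; handle points to -x, z up. May be absent
- pan_b: loose orange-lidded pan, 0.28 kg, body 110 long x 70 wide x 42 high; orange bar handle 75 long, 18 wide, z 18 to 42, on one short side (x -55 to -130; good pinch point x -105, z 30, from above across the 18 width); origin: centre of the underside of the 110 x 70 body; handle points to -x, z up. May be absent
- pan_c: loose orange-lidded pan, 0.28 kg, body 110 long x 70 wide x 42 high; orange bar handle 75 long, 18 wide, z 18 to 42, on one short side (x -55 to -130; good pinch point x -105, z 30, from above across the 18 width); origin: centre of the underside of the 110 x 70 body; handle points to -x, z up. May be absent
- empty_left: loose open empty black pan, about 0.2 kg, same size and black handle as the lidded pans (walls 4 thick); standing in the left bay if present; exactly one of the three black pans is present; origin: centre of the underside of the 110 x 70 body; handle points to -x, z up
- empty_middle: loose open empty black pan, about 0.2 kg, same size and black handle as the lidded pans (walls 4 thick); standing in the middle bay if present; exactly one of the three black pans is present; origin: centre of the underside of the 110 x 70 body; handle points to -x, z up
- empty_right: loose open empty black pan, about 0.2 kg, same size and black handle as the lidded pans (walls 4 thick); standing in the right bay if present; exactly one of the three black pans is present; origin: centre of the underside of the 110 x 70 body; handle points to -x, z up
- wash_mat: flat yellow mat for pans to be washed, 150 x 120, under 2 thick (pans on it rest at z 0); origin at its centre
- key_white (a joint): travel of the round white (wake) spring key on the warmer's roof: 0 up, 0.006 fully down; about 5 N; acts when at least 4.5 mm down for 0.1 s
- key_white_top (a point): centre of the top face of the white key, 15 radius; pressed straight down; the four keys stand in a row 45 behind the warmer's front, 55 apart, colours in any order
- key_blue (a joint): travel of the round blue (programme) spring key on the warmer's roof: 0 up, 0.006 fully down; about 5 N; acts when at least 4.5 mm down for 0.1 s
- key_blue_top (a point): centre of the top face of the blue key, 15 radius; pressed straight down; the four keys stand in a row 45 behind the warmer's front, 55 apart, colours in any order
- key_green (a joint): travel of the round green (start) spring key on the warmer's roof: 0 up, 0.006 fully down; about 5 N; acts when at least 4.5 mm down for 0.1 s
- key_green_top (a point): centre of the top face of the green key, 15 radius; pressed straight down; the four keys stand in a row 45 behind the warmer's front, 55 apart, colours in any order
- key_red (a joint): travel of the round red (stop) spring key on the warmer's roof: 0 up, 0.006 fully down; about 5 N; acts when at least 4.5 mm down for 0.1 s
- key_red_top (a point): centre of the top face of the red key, 15 radius; pressed straight down; the four keys stand in a row 45 behind the warmer's front, 55 apart, colours in any order
- tub_stack: loose stack of white tubs, 92 diameter, 160 high, not part of the job; origin under its centre
- spray_bottle: loose white bottle with red cap, 68 diameter, 190 high, not part of the job; origin under its centre
- jug: loose steel jug, 90 diameter, 130 high, not part of the job; origin under its centre
Not all that is in view belongs to the job. Leave any pink or purple look-alike of the pan_a alone.

How it is judged (in metres and radians):
On the way, in this order (a step that is already met when the one before it is completed fails the run):
1. the white key is pressed fully down (value of joint key_white above 0.0045 m), for 0.1 s.
2. the black pan stands on the yellow mat and every lidded pan is home in a bay, in any order (x of pan_a in the frame of warmer between 0.049 and 0.064 m and y of pan_a in the frame of warmer between -0.092 and 0.092 m and height (world z) of each of pan_a, pan_b, pan_c, empty_left, empty_middle, empty_right below 0.008 m and angle between each of pan_a, pan_b, pan_c, empty_left, empty_middle, empty_right's own z axis and vertical below 0.1 rad and angle between the x axis of each of pan_a, pan_b, pan_c and the x axis of warmer, either way round below 0.1 rad and x of pan_b in the frame of warmer between 0.049 and 0.064 m and y of pan_b in the frame of warmer between -0.092 and 0.092 m and x of pan_c in the frame of warmer between 0.049 and 0.064 m and y of pan_c in the frame of warmer between -0.092 and 0.092 m and horizontal distance between each of empty_left, empty_middle, empty_right and wash_mat below 0.04 m), for 0.2 s.
3. the blue key is pressed fully down (value of joint key_blue above 0.0045 m), for 0.1 s.
4. the green key is pressed fully down (value of joint key_green above 0.0045 m), for 0.1 s.
At the end, for the whole second after the job is handed in: every lidded pan that is present is in a bay, upright on the bench, its body within 8 mm of the back stop and square to the warmer (0.1 rad), handle out; the black pan stands upright on the bench with its body's centre within 40 mm of the yellow mat's centre; all at rest, all keys up (all of step 2 and linear speed of each of pan_a, pan_b, pan_c, empty_left, empty_middle, empty_right below 0.02 m/s and value of joint each of key_white, key_blue, key_green, key_red below 0.002 m); the robot touches nothing.
It fails at once if the red stop key is pressed (value of joint key_red above 0.003 m).
It fails at once if two keys are down at once (value of joint each of key_white, key_blue above 0.003 m or value of joint each of key_blue, key_green above 0.003 m or value of joint each of key_white, key_green above 0.003 m).
It fails at once if blue or green is pressed while the black pan is still in the warmer (value of joint any of key_blue, key_green above 0.003 m and ((x of empty_left in the frame of warmer above 0.02 m and height (world z) of empty_left below 0.03 m) or (x of empty_middle in the frame of warmer above 0.02 m and height (world z) of empty_middle below 0.03 m) or (x of empty_right in the frame of warmer above 0.02 m and height (world z) of empty_right below 0.03 m))).
It fails at once if the tubs, bottle or jug are shifted or knocked over (distance of any of tub_stack, spray_bottle, jug from where it was at the start of the episode above 0.03 m or angle between any of tub_stack, spray_bottle, jug's own z axis and vertical above 0.4 rad).
Of empty_left, empty_middle, empty_right only 1 to 1 are there at a start; the rules pass over those that are not, and their reading is None.
Of pan_a, pan_b, pan_c only 2 to 3 are there at a start; the rules pass over those that are not, and their reading is None.
At some moment in a run one of pan_a, pan_b, pan_c may be knocked a few centimetres aside while the robot is not near it.
Once in a run the grip may slacken for a moment while it holds something.
It also fails if it takes over 208 s, if anything falls off the work surface, if the arm or the gripper's body presses on something with over 40 N, if the wrist force passes 120 N, or if a joint passes its speed limit or range.

ROBOT

A 6-joint arm with a two-finger parallel gripper is mounted at the origin on the work surface. World frame = base frame: x ahead of the robot, y to its left, z up, the work surface at z = 0. Lengths are in mm, angles in rad, forces in N, time in s.
With the tool pointing down it reaches from about 350 to 875 mm from the base axis. Payload 15.5 kg.
Tool frame: the origin (TCP) lies midway between the tips of the shut fingers; the grasp point (between the pads) lies 19 mm behind it (manip.grip_depth is the distance from the TCP to the grasp point, in mm); y points along the fingers, x is the direction in which the jaws open and shut, and the axes are right-handed (so a half turn about y gives the same grasp; the last joint's range is limited). The gripper opens to 85 mm and grips with 20 to 120 N. Pads are 22 mm wide; open, the fingers measure 114 mm over their backs; the gripper's body (76 mm by 85 mm) begins 54 mm behind the grasp point. The pads swing forward as they close: fully open they stand 13 mm farther back than shut.
Start: joints at [1.22, 0.494, 1.345, -0, 1.302, -0.096], TCP at [158.132, 604.666, 231.277] pointing down, gripper open.
Joint ranges: [-2.91, 2.91], [-0.82, 2.16], [0.22, 2.67], [-1.22, 4.37], [0.12, 2.79], [-3.08, 3.08]. Speed limits (rad/s): [1.89, 1.89, 2.57, 3.01, 3.01, 3.01].

INTERFACE

Orientations are given as [roll, pitch, yaw] about the fixed x, y, z axes, in that order (R = Rz(yaw) Ry(pitch) Rx(roll)).
In Python, from workcell import manip, capture, ticket gives the robot as it stands.
- The arm moves only by the shell command python3 -m handwheel 'ROWS' [OPENING]. ROWS is JSON, one flat list of numbers, 4 for each row, row after row: the shift along the tool's x, y, z in cm, then the turn about the tool's y in degrees. In form: [tx, ty, tz, twist, tx, ty, tz, twist, ...]. A call has 1 to 10 rows; each row is the pose to reach, as a shift and turn from the pose measured when the call began, along the tool's axes at that moment; what a row does not reach only later rows make up. A row lasts 1/12 s, in which the tool goes at most 41.7 mm and 7.16 degrees, less where a joint would pass 70% of its speed; a pose out of reach is approached as far as the arm can. A call with a gripper value outside its range is refused whole. OPENING is the closure, from 0 (fully open) to 1 (shut), set as the call begins (- or left out, the last holds). The fingers move at their own pace and stop on an object; the grip force is fixed at half the most. Time passes only in rows, so rows that repeat a pose let the fingers close. It gives the time, the measured TCP pose, the force and the opening at its end, in the units of the state.
- manip.state(): the state, without advancing time (a new reading comes with each control period).
- capture(name): name is "scene" or "top"; returns a dict with "frame" (420x560x3 uint8, red, green, blue), "intrinsics" (3x3 intrinsics, pixels), "extrinsics" (4x4, takes a point from world to camera coordinates). Camera axes: x right, y down, z forward; pixel columns grow to the right and rows downward; lengths in mm; the calibration is good to about 2 mm. A picture is of the moment at which its call begins. There is no depth.
- ticket.finish_job(): hands the job in, once; it reports no verdict.
The state is a dict: "t": time; "q": joint angles; "dq": joint speeds; "tau": joint torques, N m; "eef_pos": TCP position; "ee_rot": TCP orientation; "contact_force": force on the tool from outside, world axes, zero at the start; "ft_torque": the same for the moment, N m; "opening": finger opening in mm.
Only numpy, scipy, OpenCV 4.12 (cv2) and the standard library are available. Lean on these libraries where they do the work, as an engineer would, in place of code of your own. Each camera call takes 0.05 s, during which the arm holds its last target.

## Working session

There is one attempt and no reset: what is moved stays moved. The work goes in short steps, Python scripts to look and compute and a shell command to move; the robot and the scene stay as the last step left them, time stands still between calls to the robot, and variables do not carry over. Pictures are saved under pics/ and viewed, and the job is handed in when it is done.

```bash
ls; mkdir -p pics
python3 - <<'E'
from workcell import manip, capture, ticket
import cv2
print(manip.state())
for n in ("scene","top"):
    c=capture(n); cv2.imwrite(f"pics/{n}0.png",c["frame"][:,:,::-1]); print(c["intrinsics"],c["extrinsics"])
E
```

```text
pics
{'t': 0.0, 'q': array([ 1.21949290e+00,  4.94189784e-01,  1.34612444e+00, -5.13923493e-07,
        1.30245080e+00, -9.54991144e-02]), 'dq': array([-5.46491880e-04,  5.10750693e-04,  1.15441355e-04,  7.81377199e-06,
        7.42765665e-04, -3.91961340e-04]), 'tau': array([ 7.17552466e-04, -8.82186770e+01, -3.83867383e+01, -3.09807297e-05,
        1.02316862e-02,  2.03230098e-05]), 'eef_pos': array([158.01877249, 604.34280107, 230.69839693]), 'ee_rot': array([-1.57068503e+00,  1.16707763e-03,  1.31499221e+00]), 'contact_force': array([ 0.68951516, -0.03781483,  0.52881629]), 'ft_torque': array([-0.0522115 , -0.02715342,  0.0015927 ]), 'opening': 85.44251884783527}
[[524.45441077   0.         278.5866478 ]
 [  0.         524.45441077 211.57900247]
 [  0.           0.           1.        ]] [[ 4.44103210e-01  8.95967914e-01 -3.71959862e-03 -7.33603332e+01]
 [ 7.57460983e-01 -3.77660601e-01 -5.32564860e-01 -3.23096716e+02]
 [-4.78565773e-01  2.33696313e-01 -8.46381022e-01  1.86221450e+03]
 [ 0.00000000e+00  0.00000000e+00  0.00000000e+00  1.00000000e+00]]
[[396.11972293   0.         284.93215102]
 [  0.         396.11972293 213.99055098]
 [  0.           0.           1.        ]] [[-2.06411197e-02 -9.99431316e-01 -2.66643750e-02 -1.12453344e+02]
 [-9.91077600e-01  2.39666446e-02 -1.31113659e-01  4.45112292e+02]
 [ 1.31678152e-01  2.37201320e-02 -9.91008688e-01  1.23130633e+03]
 [ 0.00000000e+00  0.00000000e+00  0.00000000e+00  1.00000000e+00]]
```

View pics/scene0.png

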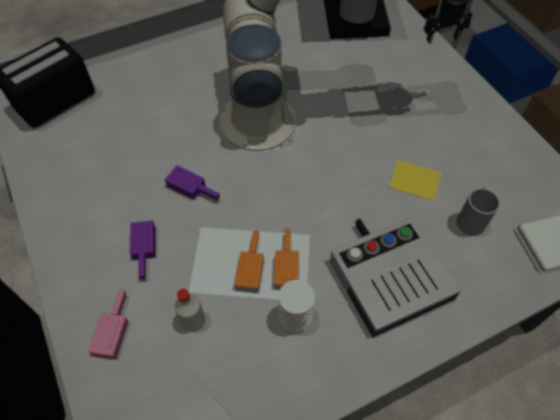

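View pics/top0.png

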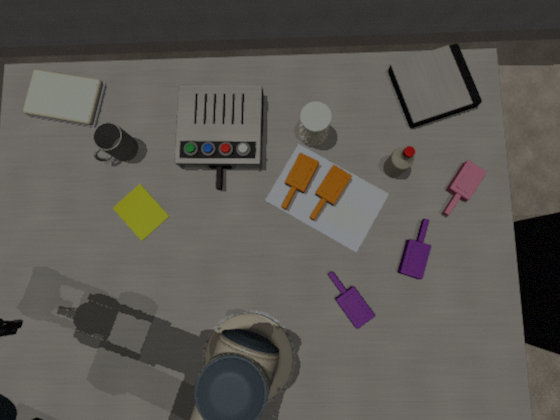

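```bash
cat > h.py <<'E'
from workcell import manip, capture, ticket
import numpy as np, cv2
from scipy.optimize import minimize
def proj(c,P):
    P=np.atleast_2d(P).astype(float); E=c["extrinsics"]; q=P@E[:3,:3].T+E[:3,3]; p=q@c["intrinsics"].T
    return p[:,:2]/p[:,2:]
def unproj(c,uv,z):
    E=c["extrinsics"];R=E[:3,:3];o=-R.T@E[:3,3]
    d=R.T@np.linalg.inv(c["intrinsics"])@np.array([uv[0],uv[1],1.]); return o+d*(z-o[2])/d[2]
def crop(c,x0,y0,x1,y1,name,s=5):
    im=c["frame"][y0:y1,x0:x1,::-1]; im=cv2.resize(im,None,fx=s,fy=s,interpolation=cv2.INTER_CUBIC); cv2.imwrite(name,im)
def caps(): return {n:capture(n) for n in("scene","top")}
def box(x0,x1,y0,y1,z0,z1): return np.array([[x,y,z] for x in(x0,x1) for y in(y0,y1) for z in(z0,z1)],float)
PAN=[box(-55,55,-35,35,0,42),box(-130,-55,-9,9,18,42)]
def tf(P,x,y,a,z=0):
    c,s=np.cos(a),np.sin(a); return P@np.array([[c,s,0],[-s,c,0],[0,0,1]])+[x,y,z]
def sil(c,parts,pose,S=4):
    m=np.zeros((420*S,560*S),np.uint8)
    for B in parts:
        h=cv2.convexHull(((proj(c,tf(B,*pose))+.5)*S).astype(np.float32)).astype(np.int32)
        cv2.fillConvexPoly(m,h,255)
    return cv2.resize(m,(560,420),interpolation=cv2.INTER_AREA)/255.
def orange(c):
    h=cv2.cvtColor(c["frame"],cv2.COLOR_RGB2HSV)
    return ((h[...,0]>5)&(h[...,0]<19)&(h[...,1]>150)&(h[...,2]>60)).astype(np.uint8)
def fit(cs,masks,pose0,parts=PAN):
    def f(p): return sum(np.abs(sil(cs[n],parts,(p[0]*10,p[1]*10,p[2]/5))-masks[n]).sum()/masks[n].sum() for n in masks)
    p0=np.array([pose0[0]/10,pose0[1]/10,pose0[2]*5])
    for st in (1.0,.3):
        sx=np.vstack([p0]+[p0+st*np.eye(3)[i] for i in range(3)])
        r=minimize(f,p0,method="Nelder-Mead",options=dict(initial_simplex=sx,xatol=.01,fatol=1e-4)); p0=r.x
    return p0[0]*10,p0[1]*10,p0[2]/5,r.fun
E
python3 - <<'E'
from h import *
cs=caps()
for n,c in cs.items():
    m=orange(c); k,l,st,ce=cv2.connectedComponentsWithStats(m)
    for i in range(1,k):
        if st[i,4]>15: print(n,st[i],ce[i],unproj(c,ce[i],40))
crop(cs["top"],90,70,310,260,"pics/t1.png",3)
crop(cs["scene"],310,150,510,340,"pics/s1.png",4)
E
```

```text
scene [274 229  24  56 792] [285.68434343 263.1540404 ] [ 564.49862086 -174.84052472   40.        ]
scene [235 231  28  57 881] [249.54143019 266.66969353] [ 528.12481471 -273.17682657   40.        ]
top [282 153  37  56 847] [299.73081464 175.87839433] [ 562.1357402 -172.3531974   40.       ]
top [310 166  41  54 853] [330.76201641 187.93786635] [ 520.5165115  -269.47979748   40.        ]
```

View pics/t1.png

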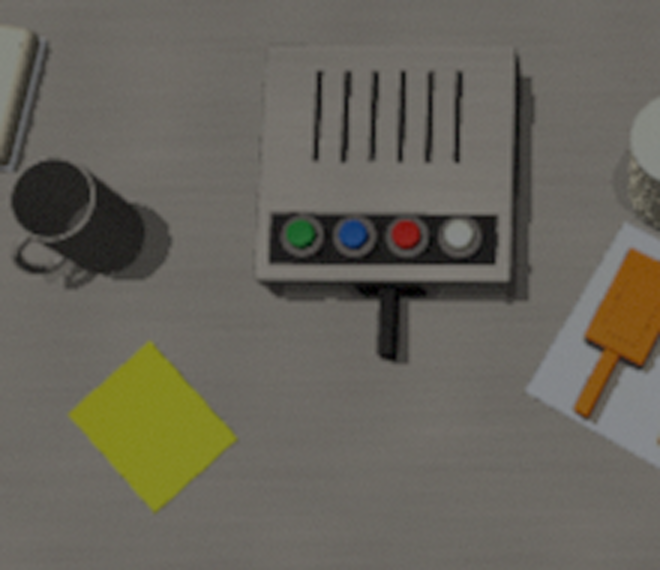

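View pics/s1.png

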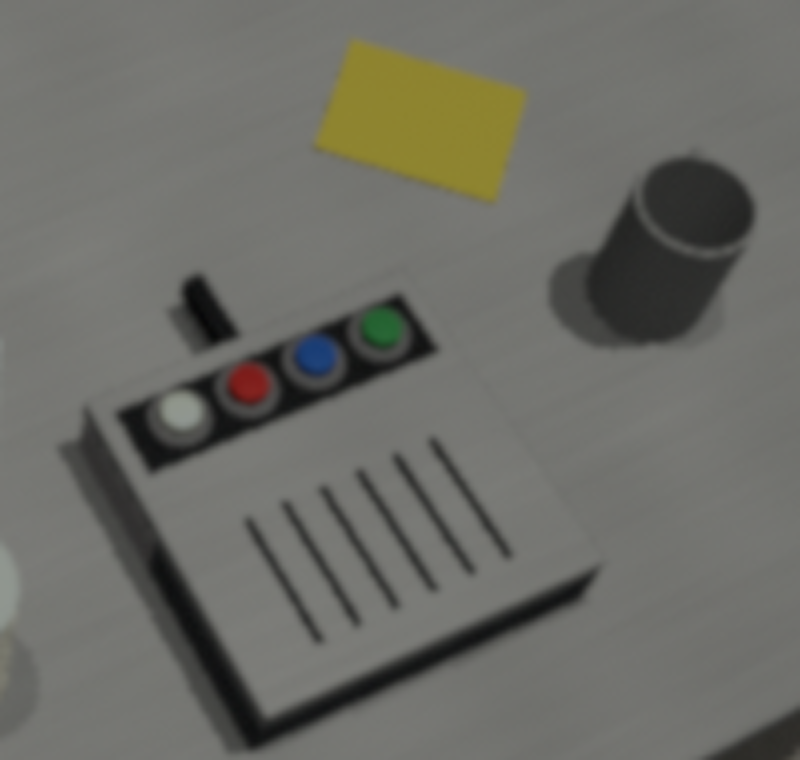

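Run:
```python
from h import *
cs=caps()
L={n:cv2.connectedComponentsWithStats(orange(c))[1] for n,c in cs.items()}
for ps,pt,g in (((285,263),(299,175),(575,-178)),((249,266),(330,188),(535,-275))):
    best=None
    mk={}
    for n,p in (("scene",ps),("top",pt)):
        l=L[n]; mk[n]=(l==l[p[1],p[0]]).astype(float)
    for a in (-.9,-.5,-.1,.3):
        r=fit(cs,mk,(*g,a))
        if best is None or r[3]<best[3]: best=r
    print(np.round(best,3))
# yellow mat
for n,c in cs.items():
    h=cv2.cvtColor(c["frame"],cv2.COLOR_RGB2HSV); m=((h[...,0]>22)&(h[...,0]<35)&(h[...,1]>150)&(h[...,2]>80)).astype(np.uint8)
    k,l,st,ce=cv2.connectedComponentsWithStats(m); i=1+st[1:,4].argmax(); print(n,st[i],unproj(c,ce[i],1))
    q=cv2.minAreaRect(np.argwhere(l==i)[:,::-1].astype(np.float32)); print(np.array([unproj(c,p,1)[:2] for p in cv2.boxPoints(q)]).round())
# dark row keys
    for nm,lo,hi in(("blue",100,125),("green",50,80),("red",0,4)):
        m=((h[...,0]>=lo)&(h[...,0]<=hi)&(h[...,1]>150)&(h[...,2]>50)).astype(np.uint8)
        k,l,st,ce=cv2.connectedComponentsWithStats(m)
        for i in range(1,k):
            if st[i,4]>30: print(nm,st[i],ce[i],unproj(c,ce[i],78)[:2])
```

```text
[ 5.76464e+02 -1.78901e+02 -4.92000e-01  5.88000e-01]
[ 5.33020e+02 -2.77268e+02 -5.88000e-01  4.85000e-01]
scene [ 390  161   50   38 1198] [464.56718988 351.18803262   1.        ]
[[449. 262.]
 [371. 343.]
 [480. 441.]
 [553. 358.]]
blue [384 234   9   9  65] [388.38461538 238.29230769] [642.28854625 118.17850844]
green [401 229   8   7  40] [404.75  231.775] [645.13717755 172.6313696 ]
red [367 241  10  10  68] [371.66176471 245.39705882] [640.65941019  62.59994651]
red [178 289  11  12 100] [182.91 294.77] [ 542.1747863  -476.74991489]
top [ 113  184   56   56 1587] [464.92243577 352.15712385   1.        ]
[[480. 446.]
 [560. 358.]
 [449. 259.]
 [371. 347.]]
blue [203 144  10   9  62] [207.40322581 147.75806452] [651.20703519 115.27238444]
green [186 144   9   8  57] [189.8245614  147.43859649] [653.84266608 170.78728497]
red [221 144   9   9  66] [225.06060606 147.84848485] [649.31166212  59.6576245 ]
red [404 146  11  11  90] [408.88888889 151.25555556] [ 622.01547455 -510.62371657]
```

Run:
```python
from h import *
from scipy.optimize import least_squares
cs=caps()
T=np.array([[258,281],[513,281],[269,47],[516,47]])/3+[90,70]-.33
S=np.array([[403,270],[88,402],[603,563],[263,720]])/4+[310,150]-.375
C=np.array([[0,135,70],[0,-135,70],[260,135,70],[260,-135,70]],float)
K=np.array([[45,27.5,0],[45,82.5,0],[45,-27.5,0]])
kt=np.array([[207.4,147.76],[189.82,147.44],[225.06,147.85]]);ks=np.array([[388.38,238.3],[404.75,231.8],[371.66,245.4]])
def f(p):
    Kz=K+[0,0,p[3]]
    return np.concatenate([(proj(cs["top"],tf(C,*p[:3]))-T).ravel(),(proj(cs["scene"],tf(C,*p[:3]))-S).ravel(),
     (proj(cs["top"],tf(Kz,*p[:3]))-kt).ravel()*1.5,(proj(cs["scene"],tf(Kz,*p[:3]))-ks).ravel()*1.5])
r=least_squares(f,[600,90,0,78],loss="soft_l1"); p=r.x; print(p.round(3)); print(r.fun.round(2))
for y,n in zip((-82.5,-27.5,27.5,82.5),("white","red","blue","green")): print(n,tf(np.array([[45,y,p[3]]]),*p[:3]).round(1))
# overlay pans
for n,c in cs.items():
    im=c["frame"][:,:,::-1].copy(); im=cv2.resize(im,None,fx=3,fy=3,interpolation=cv2.INTER_CUBIC)
    for po in((576.5,-178.9,-.492),(533,-277.3,-.588)):
        for B in PAN:
            q=(proj(c,tf(B,*po))+.5)*3; cv2.polylines(im,[cv2.convexHull(q.astype(np.int32))],True,(255,0,0),1)
    for po in (p[:3],):
        q=(proj(c,tf(C,*po))+.5)*3; cv2.polylines(im,[cv2.convexHull(q.astype(np.int32))],True,(255,255,0),1)
    x,y=(500,150) if n=="top" else (650,600)
    cv2.imwrite(f"pics/ov_{n}.png",im[y:y+600,x:x+800])
```

```text
[ 6.01676e+02  8.58710e+01 -3.60000e-02  9.09830e+01]
[-1.12 -0.12 -0.55  0.54 -0.66 -0.47  0.32 -0.3   0.15 -0.31 -1.66 -0.15
  0.82 -0.03  0.02  0.04  0.3  -0.24  0.28  0.07  0.28 -0.2  -0.14  0.16
  0.06 -0.43 -0.22  0.01]
white [[643.7   1.8  91. ]]
red [[645.7  56.8  91. ]]
blue [[647.6 111.8  91. ]]
green [[649.6 166.7  91. ]]
```

View pics/ov_top.png

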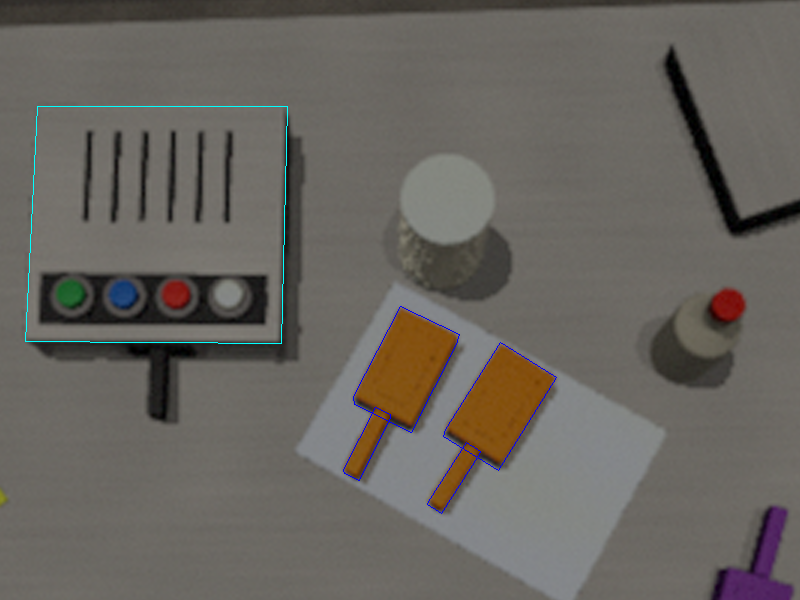

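View pics/ov_scene.png

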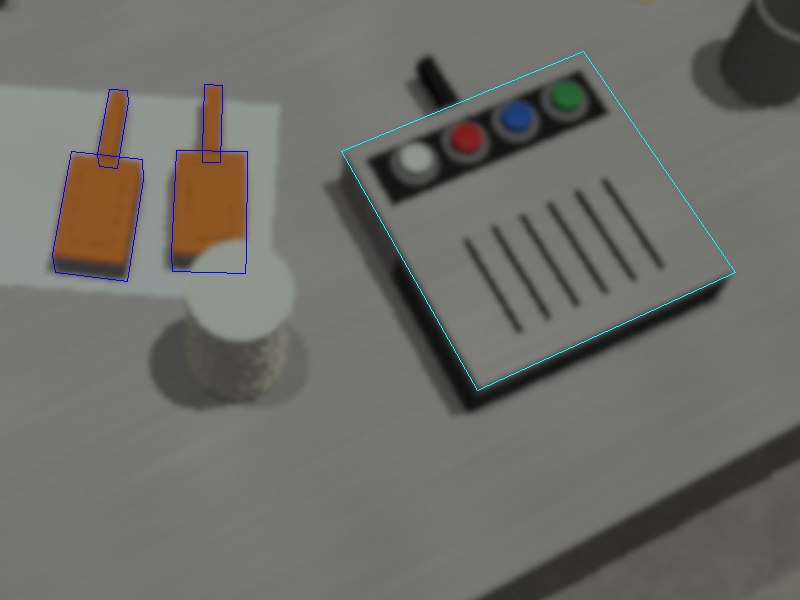

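```bash
cat >> h.py <<'E'
W=(601.7,85.9,-0.036)
def w2(x,y,z=0): return tf(np.array([[x,y,z]],float),*W)[0]
def to(*tg,psi=None):
    """targets: list of (x,y,z[,psi]) -> rows in cm,deg from current pose"""
    s=manip.state(); from scipy.spatial.transform import Rotation as Ro
    R=Ro.from_euler("xyz",s["ee_rot"]).as_matrix(); ps=np.arctan2(R[1,0],R[0,0])
    print("t",round(s["t"],2),"pos",s["eef_pos"].round(1),"psi",round(ps,3),"F",s["contact_force"].round(1),"op",round(s["opening"],1),"q6",s["q"][5].round(2))
    for t in tg:
        d=R.T@(np.array(t[:3])-s["eef_pos"])/10; tw=np.degrees(ps-t[3]) if len(t)>3 else 0
        print("row",d.round(2),"tw",round(tw,1),"n>=",np.ceil(max(np.linalg.norm(d)/4.17,abs(tw)/7.16)))
E
python3 - <<'E'
from h import *
c=capture("top")
print(unproj(c,(219.3,188.7),42), w2(-73,0,42), w2(-48,0))
to((643.7,1.8,200,1.535),)
E
```

```text
[526.84596576  84.54279198  42.        ] [528.74729889  88.52743239  42.        ] [553.73110064  87.62762678   0.        ]
t 0.45 pos [158.1 604.6 231.2] psi 1.315 F [-1.  -0.4  0.1] op 85.4 q6 -0.1
row [-46.03   3.13 -62.23] tw -12.6 n>= 19.0
```

```bash
python3 -m handwheel '[-46,3,-62.2,-12.6,-46,3,-62.2,-12.6,-46,3,-62.2,-12.6,-46,3,-62.2,-12.6,-46,3,-62.2,-12.6,-46,3,-62.2,-12.6,-46,3,-62.2,-12.6,-46,3,-62.2,-12.6,-46,3,-62.2,-12.6,-46,3,-62.2,-12.6]' 1; python3 -c "
from h import *
to((643.7,1.8,200,1.535),(643.7,1.8,110,1.535))"
```

```text
t: 1.28
eef_pos: [419.1, 280.3, 215.4]
ee_rot: [-1.571, -0.0, 1.535]
contact_force: [0.5, 1.5, 0.4]
opening: -0.2
t 1.28 pos [419.1 280.3 215.4] psi 1.535 F [0.5 1.5 0.4] op -0.2 q6 -1.06
row [-27.03   1.54 -23.44] tw -0.0 n>= 9.0
row [-27.03  10.54 -23.44] tw -0.0 n>= 9.0
```

```bash
python3 -m handwheel '[-27,1.5,-23.4,0,-27,1.5,-23.4,0,-27,1.5,-23.4,0,-27,1.5,-23.4,0,-27,1.5,-23.4,0,-27,1.5,-23.4,0,-27,1.5,-23.4,0,-27,1.5,-23.4,0,-27,1.5,-23.4,0,-27,1.5,-23.4,0]'; python3 -c "
from h import *
to((643.7,1.8,200,1.535),(643.7,1.8,110,1.535))"
```

```text
t: 2.12
eef_pos: [646.2, -2.4, 199.9]
ee_rot: [-1.573, 0.001, 1.531]
contact_force: [-1.6, 0.3, -0.3]
opening: 0.0
t 2.12 pos [646.2  -2.4 199.9] psi 1.531 F [-1.6  0.3 -0.3] op 0.0 q6 -1.63
row [ 0.41 -0.01  0.26] tw -0.2 n>= 1.0
row [0.42 8.99 0.28] tw -0.2 n>= 3.0
```

```bash
python3 -m handwheel '[0.4,4,0.3,-0.2,0.4,8,0.3,-0.2,0.4,9.5,0.3,-0.2,0.4,10,0.3,-0.2,0.4,10,0.3,-0.2,0.4,10,0.3,-0.2]'; python3 -c "
from h import *
c=caps(); crop(c['scene'],320,150,460,300,'pics/k1.png',4); crop(c['top'],170,80,310,200,'pics/k2.png',4)
to((643.7,1.8,90,1.535),(643.7,1.8,85,1.535))"
```

```text
t: 2.62
eef_pos: [644.2, 1.7, 101.0]
ee_rot: [-1.574, 0.001, 1.535]
contact_force: [-0.8, 0.4, 1.1]
opening: -0.2
t 2.72 pos [644.6   1.6 101.7] psi 1.535 F [-0.1  0.3 -0.6] op -0.1 q6 -1.62
row [0.02 1.17 0.1 ] tw 0.0 n>= 1.0
row [0.02 1.67 0.1 ] tw 0.0 n>= 1.0
```

View pics/k1.png

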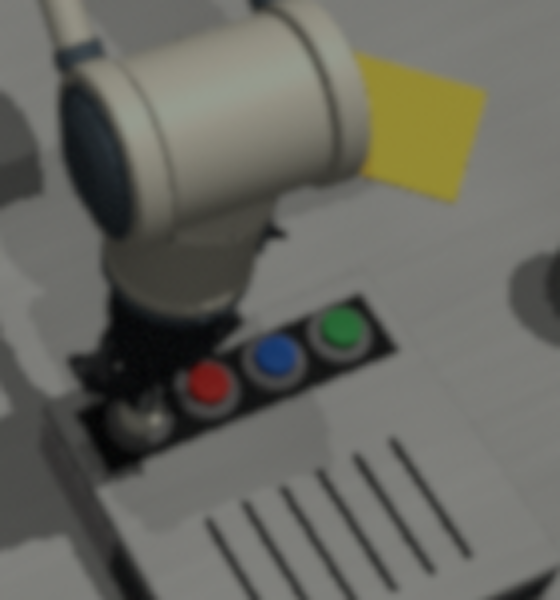

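View pics/k2.png

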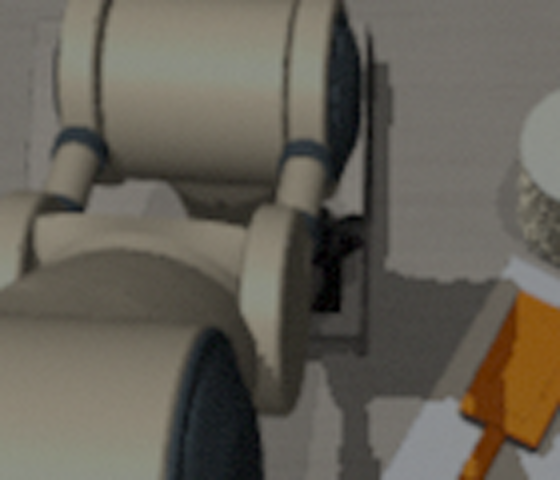

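```bash
python3 -m handwheel '[0,0.6,0.1,0,0,0.9,0.1,0,0,1.1,0.1,0,0,1.1,0.1,0]'; python3 -m handwheel '[0,0.2,0,0,0,0.2,0,0,0,0.2,0,0]'
```

```text
t: 3.05
eef_pos: [643.8, 1.7, 90.6]
ee_rot: [-1.576, 0.001, 1.535]
contact_force: [0.8, 0.6, 1.9]
opening: -0.2
t: 3.3
eef_pos: [643.9, 1.6, 88.6]
ee_rot: [-1.576, 0.001, 1.535]
contact_force: [-0.2, -0.3, 3.2]
opening: -0.2
```

```bash
python3 -m handwheel '[0,0.2,0,0,0,0.2,0,0,0,0.2,0,0]'; python3 -m handwheel '[0,0.15,0,0,0,0.15,0,0,0,0.15,0,0]'
```

```text
t: 3.55
eef_pos: [643.9, 1.7, 86.7]
ee_rot: [-1.576, 0.001, 1.535]
contact_force: [-0.4, -0.2, 4.3]
opening: 0.4
t: 3.8
eef_pos: [644.0, 1.7, 85.9]
ee_rot: [-1.577, 0.001, 1.535]
contact_force: [-4.0, -0.7, 14.7]
opening: -0.0
```

```bash
python3 -m handwheel '[0,0.05,0,0,0,0.05,0,0,0,0.05,0,0]';  python3 -m handwheel '[0,-4,0,0,0,-8,0,0,0,-8,-0,0,0,-8,0,0]'
python3 - <<'E'
from h import *
to((553.7,87.6,150,1.535))
E
```

```text
t: 4.05
eef_pos: [643.9, 1.7, 85.9]
ee_rot: [-1.577, 0.001, 1.535]
contact_force: [-4.2, 1.3, 11.0]
opening: 0.0
t: 4.38
eef_pos: [644.7, 1.7, 168.3]
ee_rot: [-1.581, 0.001, 1.535]
contact_force: [-1.0, -0.7, -0.8]
opening: -0.0
t 4.38 pos [644.7   1.7 168.3] psi 1.535 F [-1.  -0.7 -0.8] op -0.0 q6 -1.62
row [8.27 1.72 9.42] tw 0.0 n>= 4.0
```

Run:
```python
from h import *
cs=caps()
im=cv2.imread("pics/top0.png"); cv2.imwrite("pics/bh.png",cv2.resize(im[155:200,195:245],None,fx=12,fy=12,interpolation=cv2.INTER_CUBIC))
f={}
for n,sl in (("top",(slice(168,195),slice(210,232))),("scene",(slice(212,238),slice(350,378)))):
    g=cv2.imread(f"pics/{n}0.png").max(2); print(g[sl])
```

```text
[[ 45  30  20  21  23  22  25  29  30  29  30  17  10  18  17  21  19  19
   15  12  14  28]
 [ 59  55  50  54  49  54  41  31  29  28  27  13  15  37  53  51  48  51
   48  50  51  55]
 [ 87  89  91  88  89  87  65  25  30  31  29  16  21  51  63  61  81  90
   90  91  89  90]
 [105 104 105 105 105 105  74  29  28  31  27  17  16  50  65  65  91 108
  107 107 107 107]
 [105 104 103 104 106 106  75  27  29  31  33  12  17  50  64  63  94 107
  107 108 107 108]
 [104 105 105 106 106 101  66  27  32  29  29   5  15  53  66  62  92 108
  109 107 107 107]
 [106 104 105 103 107  93  59  31  32  30  26  17  17  53  65  68  92 109
  109 107 108 109]
 [107 105 105 109 107  95  58  31  32  25  26  14  21  52  67  69  95 111
  110 108 110 111]
 [106 106 106 106 105  90  59  28  27  30  23  16  20  52  65  65  96 109
  111 109 111 111]
 [106 108 107 105 106  93  57  34  26  31  25  20  22  53  65  66  96 109
  111 110 111 110]
 [104 108 106 106 107  94  61  32  32  31  29  12  28  54  68  66  95 108
  111 109 111 111]
 [108 108 108 106 106  94  60  33  31  32  27  19  28  55  65  65  93 110
  1
[... 3754 characters left out ...]
121 121 117 108  94  81  74  68  60  47  35  18  11  15  18  18  20  26
   51  82 104 112 115 113 114 114 114 115]
 [121 121 119 116 106  89  75  70  63  54  44  29  13  12  14  19  23  27
   43  71  97 109 113 115 115 115 115 116]
 [121 120 120 119 112  97  82  73  67  60  50  37  21  12  19  29  38  50
   66  84 103 113 115 116 116 116 116 114]
 [121 122 121 120 117 108  94  81  73  66  57  47  35  30  42  59  72  83
   95 105 112 116 117 116 116 114 112 107]
 [122 121 121 120 120 117 106  89  76  71  64  59  58  65  78  93 103 108
  112 115 116 116 116 114 112 107 100  88]
 [121 121 121 121 121 120 113  97  83  78  79  82  88  98 106 112 116 116
  117 116 115 112 108 104  98  86  72  56]]
```

View pics/bh.png

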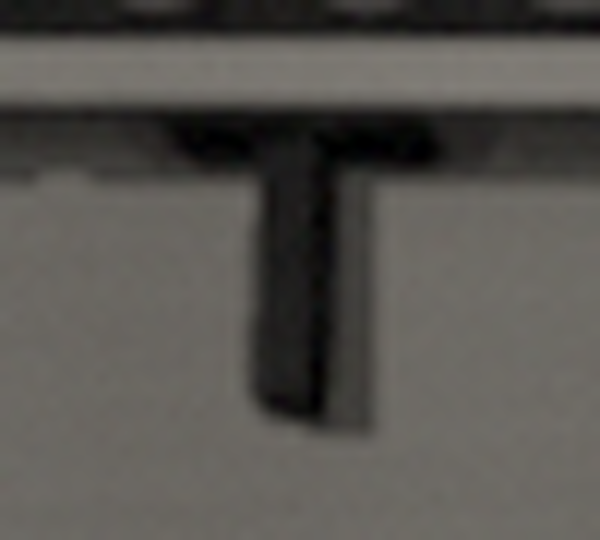

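Run:
```python
from h import *
cs=caps()
mk={}
for n in cs:
    g=cv2.imread(f"pics/{n}0.png").max(2).astype(float)
    bg=107 if n=="top" else 117
    m=np.clip((65-g)/40,0,1) if n=="top" else (g<60)*1.
    W_=np.zeros_like(m)
    # keep only region in front of warmer
    Y,X=np.mgrid[0:420,0:560]
    if n=="top": k=(Y>=172)&(Y<196)&(X>208)&(X<224)
    else: k=(Y>=216)&(Y<232)&(X>352)&(X<372)
    mk[n]=(m*k,k)
def f(p):
    e=0
    for n in cs: e+=np.abs(sil(cs[n],PAN,(p[0]*10,p[1]*10,p[2]/10))-mk[n][0])[mk[n][1]].sum()
    return e
x,y=w2(57,0)[:2]
for a in(-.036,0,.03):
    p0=np.array([x/10,y/10,a*10]); 
    r=minimize(f,p0,method="Nelder-Mead",options=dict(initial_simplex=np.vstack([p0,p0+[.5,0,0],p0+[0,.5,0],p0+[0,0,.5]]))); q=r.x
    px=(q[0]*10,q[1]*10,q[2]/10); print(px,r.fun,f(p0),tf(np.array([[-105,0,30.]]),*px))
```

```text
(np.float64(661.0151368546565), np.float64(83.33062395173627), np.float64(-0.020282166280864194)) 42.66274509803922 63.001960784313724 [[556.03673284  85.4601054   30.        ]]
(np.float64(661.6641008170322), np.float64(84.55085572506133), np.float64(-0.013232422288454292)) 43.6 54.32450980392157 [[556.67329328  85.94021952  30.        ]]
(np.float64(661.5477028998821), np.float64(86.65559744141456), np.float64(0.007245342365732975)) 43.54019607843137 88.1313725490196 [[556.55045887  85.89484315  30.        ]]
```

```bash
python3 -c "
from h import *
to((554,86.5,160,1.545),(554,86.5,12,1.545))"
```

```text
t 4.58 pos [642.7   1.8 164.7] psi 1.535 F [ 0.1 -0.4 -0.6] op 0.1 q6 -1.62
row [8.15 0.42 9.17] tw -0.6 n>= 3.0
row [ 8.16 15.22  9.22] tw -0.6 n>= 5.0
```

```bash
python3 -m handwheel '[8.2,0.4,9.2,-0.6,8.2,0.4,9.2,-0.6,8.2,0.4,9.2,-0.6,8.2,0.4,9.2,-0.6,8.2,4,9.2,-0.6,8.2,8,9.2,-0.6,8.2,10,9.2,-0.6]' 0; python3 -c "
from h import *
to((554,86.5,60,1.545),(554,86.5,11,1.545))
c=caps(); crop(c['scene'],320,150,460,300,'pics/k3.png',4)"
```

```text
t: 5.17
eef_pos: [552.0, 87.0, 60.4]
ee_rot: [-1.57, 0.001, 1.546]
contact_force: [-1.3, 0.7, -0.8]
opening: 83.1
t 5.17 pos [552.   87.   60.4] psi 1.546 F [-1.3  0.7 -0.8] op 83.1 q6 -1.49
row [-0.05  0.04 -0.21] tw 0.1 n>= 1.0
row [-0.04  4.94 -0.21] tw 0.1 n>= 2.0
```

View pics/k3.png

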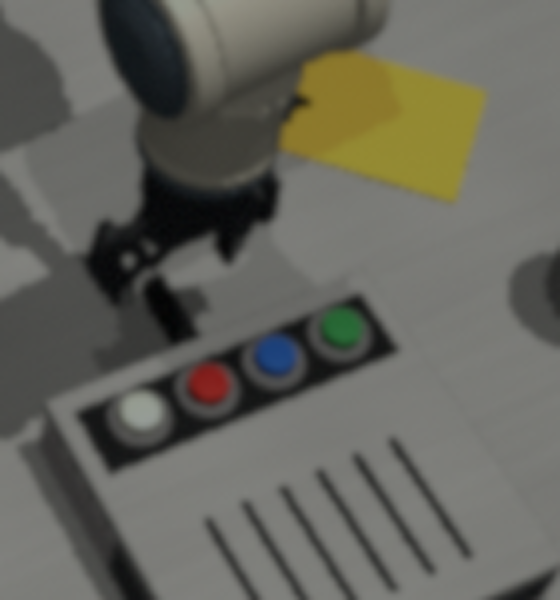

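```bash
python3 -m handwheel '[0,2.5,-0.2,0,0,4.9,-0.2,0,0,4.9,-0.2,0,0,4.9,-0.2,0]' 0;python3 -m handwheel '[0,0,0,0,0,0,0,0,0,0,0,0,0,0,0,0,0,0,0,0,0,0,0,0,0,0,0,0]' 1; python3 -c "
from h import *
to((554,86.5,11,1.545),(*(w2(-48-130,0)[:2]),11,1.535),(*(w2(-48-130,0)[:2]),140,1.535))"
```

```text
t: 5.6
eef_pos: [552.9, 86.6, 11.8]
ee_rot: [-1.566, 0.002, 1.546]
contact_force: [0.3, 0.2, 0.6]
opening: 85.4
t: 6.18
eef_pos: [553.1, 86.6, 12.3]
ee_rot: [-1.566, 0.002, 1.546]
contact_force: [-1.6, -0.5, 8.5]
opening: 17.0
t 6.18 pos [553.1  86.6  12.3] psi 1.546 F [-1.6 -0.5  8.5] op 17.0 q6 -1.49
row [-0.01  0.13 -0.1 ] tw 0.0 n>= 1.0
row [ 0.24  0.19 12.93] tw 0.6 n>= 4.0
row [  0.22 -12.71  12.99] tw 0.6 n>= 5.0
```

```bash
python3 -m handwheel '[0,0,2,0,0,0,4,0,0.1,0,6,0.3,0.1,0,8,0.3,0.1,0,10,0.6,0.2,0,12,0.6,0.2,0,13,0.6,0.2,0,13,0.6]'; python3 -c "
from h import *
a=.735
g=np.array([464.8,351.7])-105*np.array([np.cos(a),np.sin(a)])
for n,c in caps().items(): crop(c,*( (320,100,480,250) if n=='scene' else (150,120,290,260)),f'pics/m_{n}.png',4)
to((*g,50,a+np.pi/2),(*g,12,a+np.pi/2))
"
```

```text
t: 6.85
eef_pos: [420.8, 91.9, 12.9]
ee_rot: [-1.564, 0.002, 1.536]
contact_force: [-0.7, 0.4, -1.1]
opening: 17.1
t 6.95 pos [424.1  92.   12.9] psi 1.535 F [ 1.5 -0.1 -1.3] op 17.2 q6 -1.46
row [18.78 -3.72  4.41] tw -44.2 n>= 7.0
row [18.79  0.08  4.39] tw -44.2 n>= 7.0
```

View pics/m_scene.png

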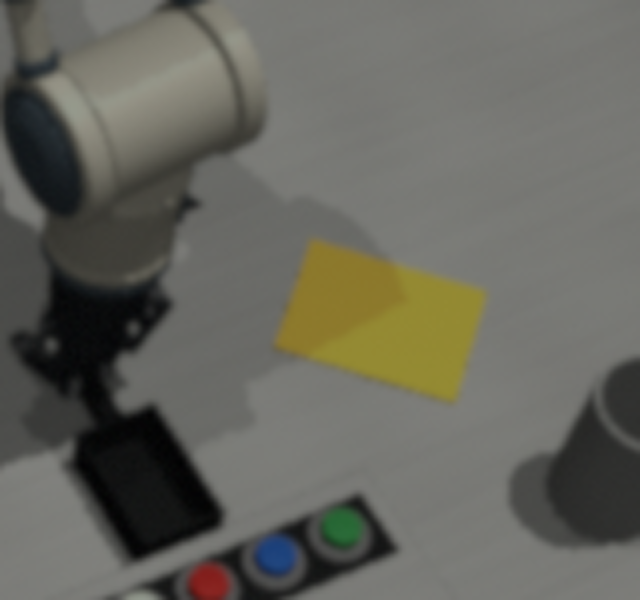

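```bash
python3 -m handwheel '[0,-2,1,0,1,-3.7,2,-2,4,-3.7,3,-8,7,-3.7,4,-14,10,-3.7,4.4,-20,13,-3.7,4.4,-26,16,-3.7,4.4,-32,18.5,-3.7,4.4,-38,18.8,-3.7,4.4,-44.2,18.8,-3.7,4.4,-44.2]'; python3 -c "
from h import *
a=.735
g=np.array([464.8,351.7])-105*np.array([np.cos(a),np.sin(a)])
for n,c in caps().items(): crop(c,*( (320,100,480,250) if n=='scene' else (100,150,240,290)),f'pics/m2_{n}.png',4)
to((*g,50,a+np.pi/2),(*g,12,a+np.pi/2))
"
```

```text
t: 7.78
eef_pos: [388.5, 283.6, 49.9]
ee_rot: [-1.569, -0.001, 2.314]
contact_force: [-0.1, 0.4, -1.8]
opening: 17.0
t 7.88 pos [387.6 281.5  49.7] psi 2.303 F [ 0.4 -0.5 -2. ] op 17.0 q6 -1.8
row [ 0.03 -0.02  0.07] tw -0.2 n>= 1.0
row [0.03 3.78 0.05] tw -0.2 n>= 1.0
```

View pics/m2_scene.png

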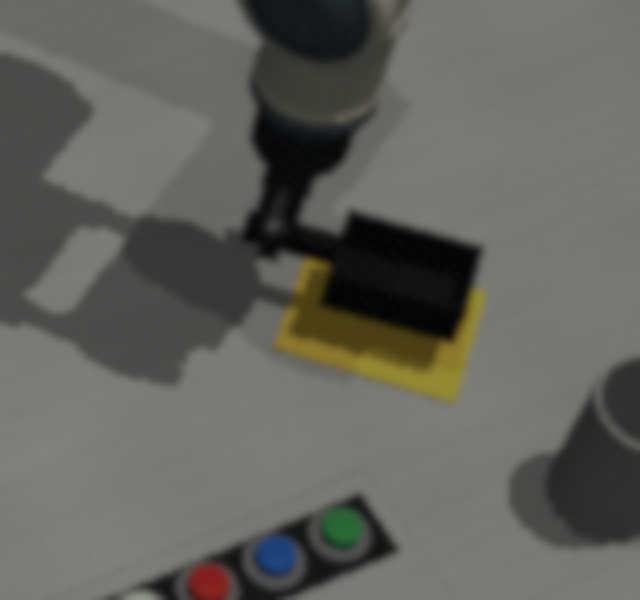

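View pics/m2_top.png

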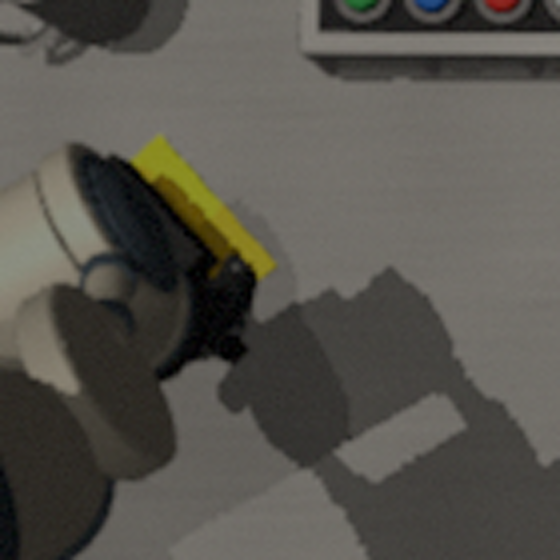

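Pan is over the mat and level. Lower to z≈13 and release.

```bash
python3 -m handwheel '[0,1.5,0,0,0,2.8,0,0,0,3.4,0,0,0,3.7,0,0,0,3.7,0,0]'; python3 -m handwheel '[0,0,0,0,0,0,0,0,0,0,0,0,0,0,0,0,0,0,0,0]' 0; python3 -m handwheel '[0,-3,0,0,0,-7,0,0,0,-11,0,0,0,-15,0,0,0,-15,0,0]'; python3 -c "
from h import *
c=caps()
for n in c: crop(c[n],*( (320,100,480,250) if n=='scene' else (100,150,240,290)),f'pics/m3_{n}.png',4)
L={n:cv2.connectedComponentsWithStats(orange(q)) for n,q in c.items()}
for n in c: print(n,[(s[4],ce.round(1)) for s,ce in zip(L[n][2][1:],L[n][3][1:]) if s[4]>15])
to()
"
```

```text
t: 8.3
eef_pos: [387.5, 280.8, 12.5]
ee_rot: [-1.566, -0.002, 2.301]
contact_force: [-0.7, -0.2, -1.2]
opening: 17.1
t: 8.72
eef_pos: [387.7, 280.9, 12.8]
ee_rot: [-1.567, -0.001, 2.301]
contact_force: [-0.1, -0.0, -0.4]
opening: 76.5
t: 9.13
eef_pos: [390.8, 282.7, 169.3]
ee_rot: [-1.576, 0.001, 2.301]
contact_force: [2.0, 2.0, 1.3]
opening: 85.5
scene [(np.int32(785), array([285.7, 263.1])), (np.int32(878), array([249.5, 266.7]))]
top [(np.int32(847), array([299.8, 175.8])), (np.int32(851), array([330.8, 187.9]))]
t 9.23 pos [388.9 281.6 164.4] psi 2.301 F [-0.2  0.2 -0.5] op 85.6 q6 -1.8
```

View pics/m3_scene.png

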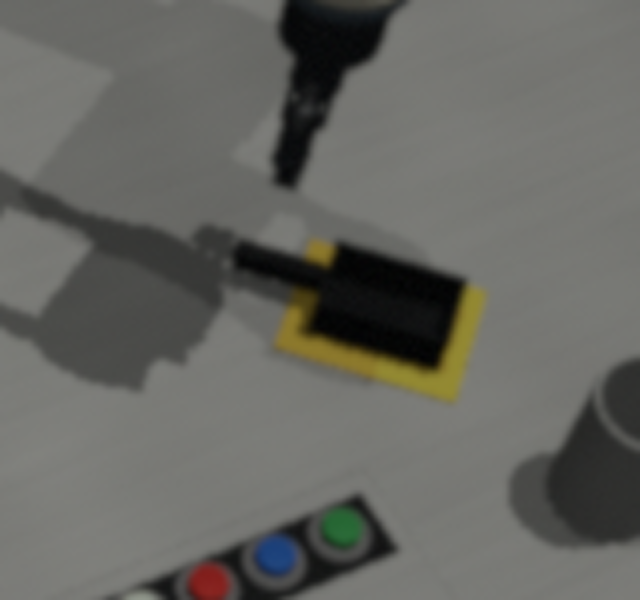

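```bash
python3 -c "
from h import *
to((484,-129.3,110,1.079),(484,-129.3,50,1.079))
"
```

```text
t 9.23 pos [388.9 281.6 164.4] psi 2.301 F [-0.2  0.2 -0.5] op 85.6 q6 -1.8
row [-36.97   5.42  20.31] tw 70.0 n>= 11.0
row [-36.97  11.42  20.31] tw 70.0 n>= 11.0
```

```bash
python3 -m handwheel '[-3.7,0,2,7,-7.4,0,4,14,-11,0,6,21,-15,1,8.1,28,-18.5,2,10.2,35,-22,3,12.2,42,-26,4,14.2,49,-29.5,5,16.3,56,-33.5,5.4,18.4,63,-37,5.4,20.3,70]' 0; python3 -c "
from h import *
to((484,-129.3,70,1.079),(484,-129.3,12,1.079))
"
```

```text
t: 10.07
eef_pos: [480.4, -120.4, 108.3]
ee_rot: [-1.566, 0.0, 1.073]
contact_force: [0.8, 1.5, -0.3]
opening: 85.3
t 10.07 pos [ 480.4 -120.4  108.3] psi 1.073 F [ 0.8  1.5 -0.3] op 85.3 q6 -1.44
row [-0.61  3.83 -0.76] tw -0.4 n>= 1.0
row [-0.61  9.63 -0.78] tw -0.4 n>= 3.0
```

```bash
python3 -m handwheel '[-0.6,2,-0.8,-0.3,-0.6,4,-0.8,-0.3,-0.6,5,-0.8,-0.3,-0.6,5,-0.8,-0.3]'; python3 -c "
from h import *
c=caps(); crop(c['scene'],210,180,370,330,'pics/p1.png',4)
to((484,-129.3,12,1.079))
"
```

```text
t: 10.4
eef_pos: [482.3, -128.6, 55.7]
ee_rot: [-1.561, 0.001, 1.078]
contact_force: [-1.2, 0.1, -0.3]
opening: 85.2
t 10.5 pos [ 483.7 -128.6   58. ] psi 1.079 F [ 0.3 -0.2 -0.1] op 85.4 q6 -1.46
row [-0.04  4.6  -0.09] tw -0.0 n>= 2.0
```

View pics/p1.png

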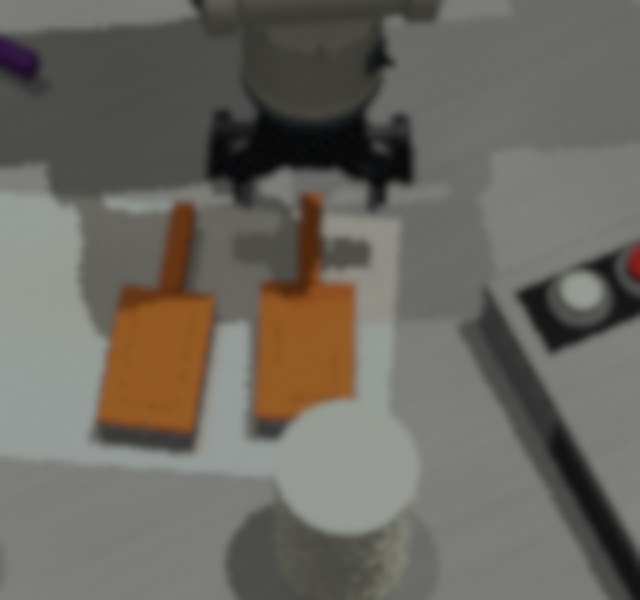

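```bash
python3 -m handwheel '[0,2.5,-0.1,0,0,4.4,-0.1,0,0,4.5,-0.1,0,0,4.5,-0.1,0]' 0;python3 -m handwheel '[0,0,0,0,0,0,0,0,0,0,0,0,0,0,0,0,0,0,0,0,0,0,0,0,0,0,0,0]' 1; python3 -c "
from h import *
g=w2(57-105-140,0)[:2]; print(g)
to((484,-129.3,40,1.079),(*g,40,1.535))
"
```

```text
t: 10.83
eef_pos: [484.1, -128.3, 13.3]
ee_rot: [-1.563, 0.001, 1.08]
contact_force: [-0.8, 0.5, 0.3]
opening: 85.7
t: 11.42
eef_pos: [484.2, -128.4, 13.7]
ee_rot: [-1.564, 0.001, 1.079]
contact_force: [-0.4, -0.4, 6.5]
opening: 17.1
[413.82181084  92.66653821]
t 11.42 pos [ 484.2 -128.4   13.7] psi 1.079 F [-0.4 -0.4  6.5] op 17.1 q6 -1.46
row [-0.09 -2.63 -0.  ] tw 0.0 n>= 1.0
row [16.17 -2.53 16.66] tw -26.1 n>= 6.0
```

```bash
python3 -m handwheel '[0,-2,0,0,0,-3.5,2,0,2,-3.5,5,0,4,-3.5,8,-4,7,-3.5,11,-9,10,-3.5,14,-14,13,-3.5,16,-20,16,-3.5,16.7,-26.1,16.2,-3.5,16.7,-26.1,16.2,-3.5,16.7,-26.1]'; python3 -c "
from h import *
c=caps()
for n in c: crop(c[n],*( (300,150,460,300) if n=='scene' else (150,120,290,260)),f'pics/i1_{n}.png',4)
g=w2(57-105-140,0)[:2]
to((*g,12.5,1.535),(*g,14,1.535))
"
```

```text
t: 12.25
eef_pos: [413.9, 94.6, 49.7]
ee_rot: [-1.565, -0.003, 1.538]
contact_force: [0.4, 0.3, -1.7]
opening: 17.0
t 12.35 pos [413.4  92.8  49.7] psi 1.534 F [ 0.2 -0.1 -1.6] op 17.2 q6 -1.46
row [-0.02  3.71 -0.07] tw -0.0 n>= 1.0
row [-0.02  3.56 -0.07] tw -0.0 n>= 1.0
```

View pics/i1_scene.png

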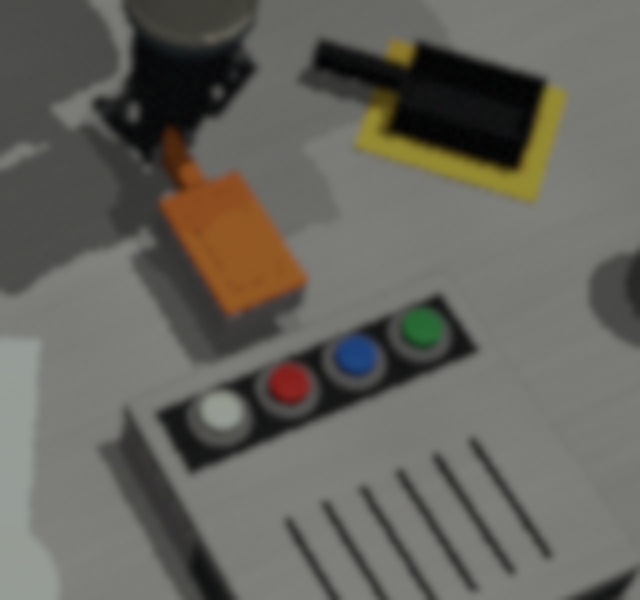

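View pics/i1_top.png

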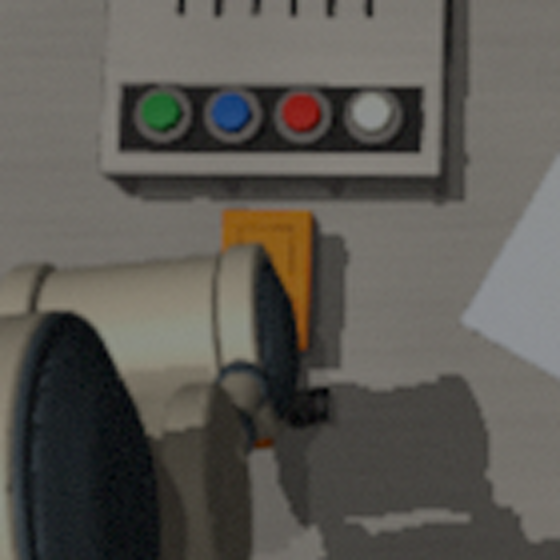

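```bash
python3 -m handwheel '[0,1.5,0,0,0,2.8,0,0,0,3.4,0,0,0,3.6,0,0,0,3.6,0,0,0,3.6,0,0]'
cat >> h.py <<'E'
LID=[box(-55,55,-35,35,42,42)]
def lidfit(c,p0):
    """scene cam, body lid only, orange mask limited near"""
    m=orange(c); Y,X=np.mgrid[0:420,0:560]
    ce=proj(c,tf(np.array([[0,0,42.]]),*p0))[0]
    # exclude the handle side
    hp=proj(c,tf(np.array([[-57,0,42.]]),*p0))[0]; d=(ce-hp); s=((X-hp[0])*d[0]+(Y-hp[1])*d[1])>0
    k=(np.hypot(X-ce[0],Y-ce[1])<40)
    M=(m*k).astype(float)
    def f(p):
        q=(p[0]*10,p[1]*10,p[2]/5); B=[box(-55,55,-35,35,38,42),box(-130,-55,-9,9,18,42)]
        return np.abs(sil(c,B,q)-M)[s&k].sum()
    x0=np.array([p0[0]/10,p0[1]/10,p0[2]*5])
    for st in(.8,.3):
        r=minimize(f,x0,method="Nelder-Mead",options=dict(initial_simplex=np.vstack([x0]+[x0+st*np.eye(3)[i] for i in range(3)]),xatol=.01,fatol=1e-3)); x0=r.x
    p=(x0[0]*10,x0[1]*10,x0[2]/5); cw,sw=np.cos(W[2]),np.sin(W[2]); dx,dy=p[0]-W[0],p[1]-W[1]
    print("pan world",np.round(p,3),"warmer",round(cw*dx+sw*dy,1),round(-sw*dx+cw*dy,1),"da",round(p[2]-W[2],3),"res",round(r.fun,1),M.sum())
E
python3 -c "
from h import *
c=caps()
x=w2(57-140,0)
lidfit(c['scene'],(x[0],x[1],-.036)); lidfit(c['scene'],(x[0]+3,x[1]+3,0))
to((*w2(-48-60,0)[:2],13.,1.535),(*w2(-48,0)[:2],13,1.535))
"
```

```text
t: 12.85
eef_pos: [412.9, 92.1, 13.8]
ee_rot: [-1.563, -0.002, 1.532]
contact_force: [0.1, 0.2, -2.3]
opening: 17.2
pan world [ 5.1486e+02  8.5511e+01 -5.1000e-02] warmer -86.8 -3.5 da -0.015 res 63.2 744.0
pan world [ 5.13864e+02  8.60120e+01 -1.60000e-02] warmer -87.8 -3.0 da 0.02 res 56.8 744.0
t 12.95 pos [413.3  92.4  13.9] psi 1.533 F [-0.1  0.5 -2.1] op 16.9 q6 -1.46
row [ 0.05  0.03 -8.06] tw -0.1 n>= 2.0
row [ 6.000e-02 -1.000e-02 -1.405e+01] tw -0.1 n>= 4.0
```

```bash
cat >> h.py <<'E'
def overlay(c,poses,win,name,s=6,parts=PAN):
    x0,y0,x1,y1=win; im=cv2.resize(c["frame"][y0:y1,x0:x1,::-1],None,fx=s,fy=s,interpolation=cv2.INTER_CUBIC)
    for po,col in zip(poses,((255,0,0),(0,255,0),(255,255,0))):
        for B in parts:
            q=(proj(c,tf(B,*po))+.5-[x0,y0])*s; cv2.polylines(im,[cv2.convexHull(q.astype(np.int32))],True,col,1)
    C=np.array([[0,135,70],[0,-135,70],[260,135,70],[260,-135,70]],float)
    q=(proj(c,tf(C,*W))+.5-[x0,y0])*s; cv2.polylines(im,[cv2.convexHull(q.astype(np.int32))],True,(255,255,255),1)
    cv2.imwrite(name,im)
E
python3 -c "
from h import *
c=caps()
x=w2(57-140,0)
P=[(x[0],x[1],-.036),(514.4,85.7,-.033)]
overlay(c['scene'],P,(325,160,450,260),'pics/o1s.png')
overlay(c['top'],P,(175,130,285,230),'pics/o1t.png')
"
```

```text
(no output)
```

View pics/o1s.png

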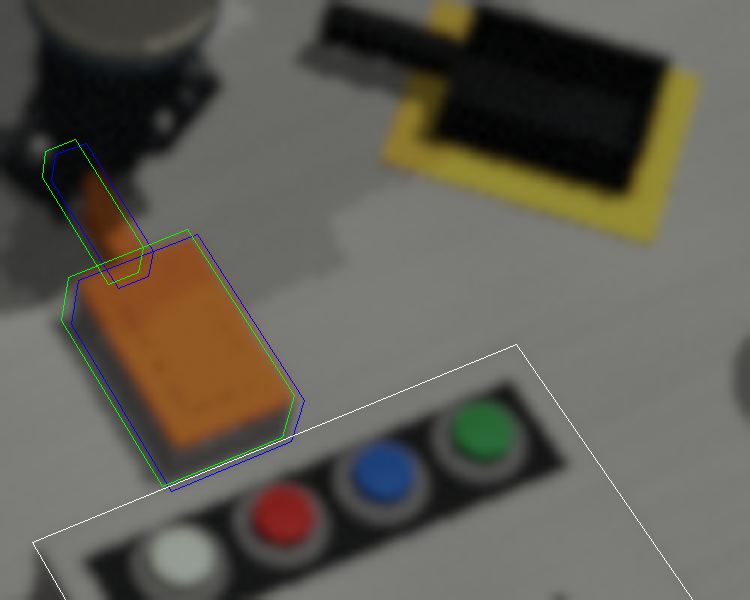

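View pics/o1t.png

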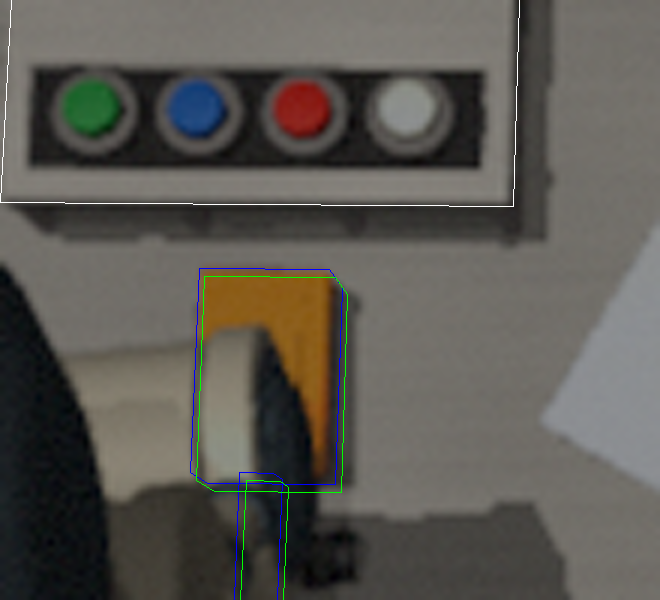

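```bash
python3 -c "
from h import *
c=caps()
def w(p): 
    d=p[:2]-np.array(W[:2]); cw,sw=np.cos(W[2]),np.sin(W[2]); return np.round([cw*d[0]+sw*d[1],-sw*d[0]+cw*d[1]],1)
for u,v in((297,398),(178,450),(78,285),(195,238)): print('s',w(unproj(c['scene'],(u/6+325-.5,v/6+160-.5),42)))
for u,v in((201,269),(332,271),(330,400),(327,470)): print('t',w(unproj(c['top'],(u/6+175-.5,v/6+130-.5),42)))
"
```

```text
s [-30.6  32.4]
s [-28.9 -36.5]
s [-135.9  -36.3]
s [-136.4   32.4]
t [-28.3  34. ]
t [-28.8 -36.2]
t [-98.5 -37.5]
t [-136.   -37.1]
```

```bash
python3 -m handwheel '[0.1,0,-1,0,0.1,0,-2,0,0.1,0,-3,0,0.1,0,-3.8,0,0.1,0,-4.5,0,0.1,0,-4.5,0]';  python3 -c "
from h import *
to((*w2(-48,0)[:2],13.5,1.535),(*w2(-48,1)[:2],13.5,1.535))
c=caps()
P=[(*w2(57-94,0)[:2],-.036)]
overlay(c['scene'],P,(325,160,450,260),'pics/o2s.png')
"
```

```text
t: 13.65
eef_pos: [460.4, 92.1, 13.5]
ee_rot: [-1.566, -0.003, 1.534]
contact_force: [0.1, 0.9, -1.1]
opening: 17.1
t 13.65 pos [460.4  92.1  13.5] psi 1.534 F [ 0.1  0.9 -1.1] op 17.1 q6 -1.47
row [-0.1  -0.05 -9.34] tw -0.1 n>= 3.0
row [ 0.   -0.05 -9.34] tw -0.1 n>= 3.0
```

View pics/o2s.png

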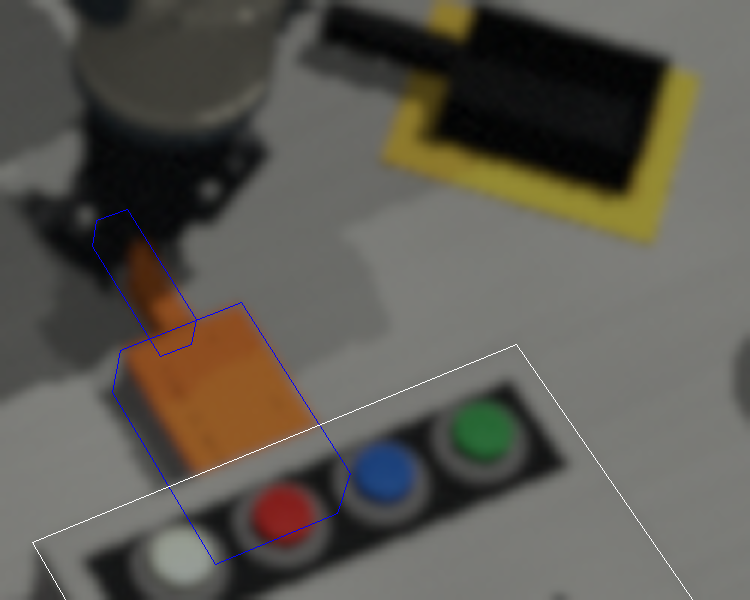

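Front 18 mm in, no force. Continue inward.

```bash
python3 -m handwheel '[0,0,-1,0,0,0,-2,0,0,0,-3,0,0,0,-4,0,0,0,-5,0,0,0,-6,0,0,0,-7,0,0,0,-8,0,0,0,-8.5,0,0,0,-8.5,0]';  python3 -c "
from h import *
to((*w2(-48,0)[:2],13.5,1.535))"
```

```text
t: 14.58
eef_pos: [544.2, 88.9, 13.2]
ee_rot: [-1.565, -0.002, 1.534]
contact_force: [2.6, 0.1, 3.8]
opening: 17.1
t 14.58 pos [544.2  88.9  13.2] psi 1.534 F [2.6 0.1 3.8] op 17.1 q6 -1.49
row [-0.09 -0.04 -0.96] tw -0.1 n>= 1.0
```

```bash
python3 -m handwheel '[0,0,-0.4,0,0,0,-0.7,0,0,0,-0.7,0]'; python3 -m handwheel '[0,0,-0.3,0,0,0,-0.3,0,0,0,-0.3,0]';python3 -m handwheel '[0,0,-0.3,0,0,0,-0.3,0,0,0,-0.3,0]'
```

```text
t: 14.83
eef_pos: [551.1, 88.6, 13.3]
ee_rot: [-1.565, -0.002, 1.534]
contact_force: [1.7, -0.2, 2.5]
opening: 16.9
t: 15.08
eef_pos: [553.8, 88.5, 13.3]
ee_rot: [-1.564, -0.002, 1.534]
contact_force: [-0.8, 1.1, 3.5]
opening: 17.0
t: 15.33
eef_pos: [554.2, 88.5, 13.2]
ee_rot: [-1.56, -0.002, 1.534]
contact_force: [-14.4, 0.0, 15.7]
opening: 17.0
```

```bash
python3 -m handwheel '[0,0,0,0,0,0,0,0]'; python3 -m handwheel '[0,0,0,0,0,0,0,0,0,0,0,0,0,0,0,0,0,0,0,0]' 0; python3 -m handwheel '[0,-3,0,0,0,-7,0,0,0,-10,0,0,0,-10,0,0]'; python3 -c "
from h import *
c=caps()
P=[(*w2(57,0)[:2],-.036)]
overlay(c['scene'],P,(325,160,450,260),'pics/o3s.png')
L={n:cv2.connectedComponentsWithStats(orange(q)) for n,q in c.items()}
for n in c: print(n,[(s[4],ce.round(1)) for s,ce in zip(L[n][2][1:],L[n][3][1:]) if s[4]>15])
to((445.6,-219,110,.983))"
```

```text
t: 15.5
eef_pos: [553.9, 88.5, 13.4]
ee_rot: [-1.56, -0.002, 1.534]
contact_force: [-3.3, 0.1, 7.4]
opening: 17.1
t: 15.92
eef_pos: [553.9, 88.5, 13.4]
ee_rot: [-1.559, -0.002, 1.534]
contact_force: [0.2, -1.0, 0.5]
opening: 76.4
t: 16.25
eef_pos: [557.8, 88.5, 118.7]
ee_rot: [-1.567, -0.003, 1.534]
contact_force: [2.4, -0.3, 0.3]
opening: 85.4
scene [(np.int32(95), array([362.1, 227.8])), (np.int32(877), array([249.5, 266.7]))]
top [(np.int32(852), array([330.8, 187.9])), (np.int32(82), array([218.5, 181. ]))]
t 16.35 pos [555.7  88.3 114.5] psi 1.534 F [-1.3  0.1  0.3] op 85.2 q6 -1.49
row [-31.12   0.47   9.87] tw 31.6 n>= 8.0
```

View pics/o3s.png

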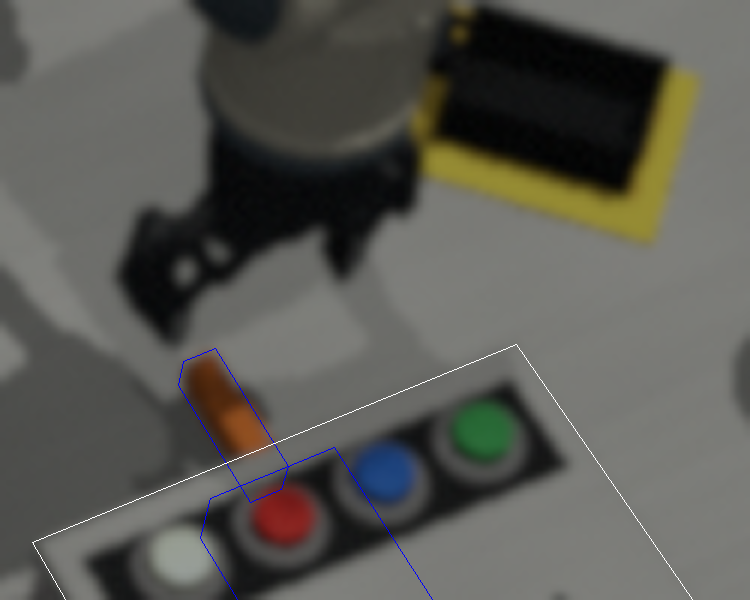

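```bash
python3 -m handwheel '[-3,0,2,0,-6,0.4,3,4,-10,0.4,4,8,-14,0.4,5,12,-17.5,0.4,6,16,-21,0.4,7,20,-25,0.4,8,24,-28,0.4,9,28,-31.1,0.4,9.9,31.6,-31.1,0.4,9.9,31.6]'; python3 -c "
from h import *
c=caps()
L=cv2.connectedComponentsWithStats(orange(c['scene'])); print([(s[4],ce.round(1)) for s,ce in zip(L[2][1:],L[3][1:]) if s[4]>15])
to((445.6,-219,60,.983),(445.6,-219,12.5,.983))"
```

```text
t: 17.18
eef_pos: [443.6, -223.0, 109.6]
ee_rot: [-1.561, 0.004, 0.975]
contact_force: [1.2, -1.1, -0.3]
opening: 85.5
[(np.int32(96), array([361.8, 227.5])), (np.int32(894), array([249.6, 266.4]))]
t 17.28 pos [ 444.4 -219.4  109.7] psi 0.98 F [-0.1  1.1 -0.6] op 85.4 q6 -1.56
row [ 0.11  4.96 -0.13] tw -0.1 n>= 2.0
row [ 0.13  9.71 -0.18] tw -0.1 n>= 3.0
```

```bash
python3 -m handwheel '[0.1,3,-0.1,0,0.1,6,-0.1,0,0.1,8.5,-0.2,0,0.1,9.5,-0.2,0,0.1,9.6,-0.2,0,0.1,9.6,-0.2,0]'; python3 -c "
from h import *
c=caps(); crop(c['scene'],190,180,350,330,'pics/p2.png',4)
to()"
```

```text
t: 17.78
eef_pos: [445.5, -218.5, 13.5]
ee_rot: [-1.559, 0.003, 0.982]
contact_force: [0.0, 1.0, 0.2]
opening: 85.3
t 17.88 pos [ 446.2 -219.3   14.6] psi 0.981 F [-0.1  0.  -0.2] op 85.3 q6 -1.55
```

View pics/p2.png

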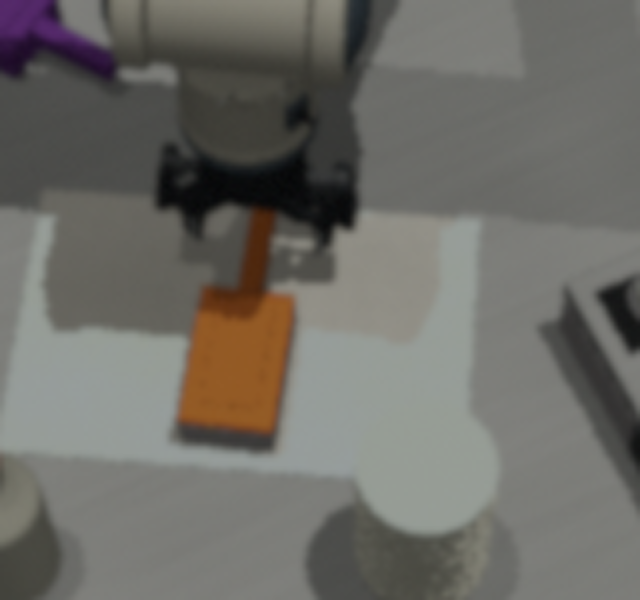

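```bash
python3 -m handwheel '[0,0.1,0,0,0,0.1,0,0,0,0.1,0,0,0,0.1,0,0,0,0.1,0,0,0,0.1,0,0,0,0.1,0,0]' 1; python3 -c "
from h import *
g=w2(57-105-140,-86)[:2]; print(g)
to((*g,48,1.535))
"
```

```text
t: 18.47
eef_pos: [446.3, -219.3, 13.8]
ee_rot: [-1.562, 0.003, 0.981]
contact_force: [-1.7, 1.5, 5.8]
opening: 17.1
[410.72647954   6.72226019]
t 18.47 pos [ 446.3 -219.3   13.8] psi 0.981 F [-1.7  1.5  5.8] op 17.1 q6 -1.55
row [16.8  -3.32 15.55] tw -31.7 n>= 6.0
```

```bash
python3 -m handwheel '[0,-2,0,0,0,-3.4,2,0,2,-3.4,5,-2,4,-3.4,8,-7,7,-3.4,10,-12,10,-3.4,12,-17,13,-3.4,14,-23,16,-3.4,15.5,-29,16.8,-3.4,15.5,-31.7,16.8,-3.4,15.5,-31.7]'; python3 -c "
from h import *
c=caps()
P=[(*w2(57-140,-86)[:2],-.036,34)]
overlay(c['scene'],P,(315,160,440,260),'pics/o4s.png')
g=w2(57-105-140,-86)[:2]
to((*g,13.5,1.535))
"
```

```text
t: 19.3
eef_pos: [411.5, 8.4, 48.8]
ee_rot: [-1.562, -0.003, 1.541]
contact_force: [-0.1, -0.1, -2.0]
opening: 16.9
t 19.4 pos [411.1   6.4  48.7] psi 1.534 F [-0.8  0.2 -1.6] op 16.7 q6 -1.67
row [0.02 3.52 0.01] tw -0.1 n>= 1.0
```

View pics/o4s.png

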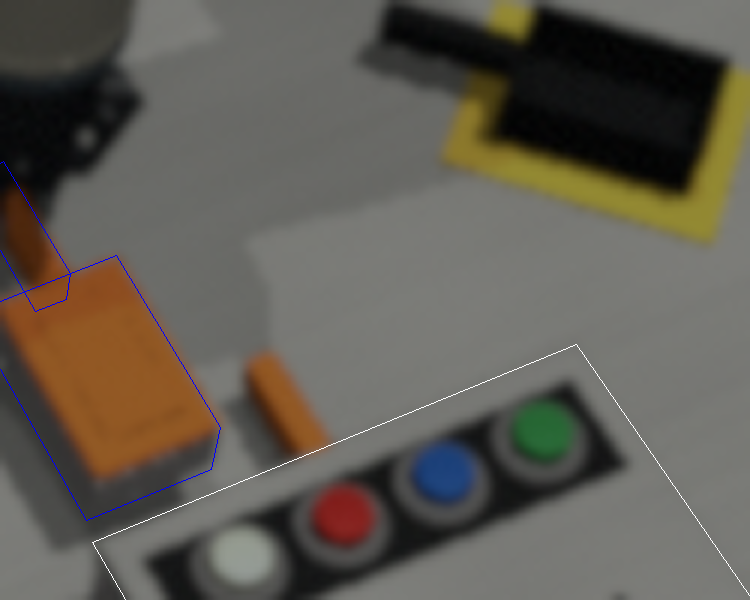

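```bash
python3 -m handwheel '[0,1.5,0,0,0,2.8,0,0,0,3.4,0,0,0,3.6,0,0,0,3.6,0,0,0,3.6,0,0]'; python3 -c "
from h import *
c=caps()
overlay(c['scene'],[(*w2(57-140,-86)[:2],-.036)],(315,160,440,260),'pics/o5s.png')
overlay(c['top'],[(*w2(57-140,-86)[:2],-.036)],(195,130,305,230),'pics/o5t.png')
to((*w2(-48-94,-86)[:2],13.5,1.535))
"
```

```text
t: 19.9
eef_pos: [410.4, 5.8, 12.8]
ee_rot: [-1.561, -0.003, 1.532]
contact_force: [-0.6, 0.6, -1.4]
opening: 16.9
t 20.0 pos [410.8   6.   12.9] psi 1.532 F [ 0.   0.1 -3.5] op 17.0 q6 -1.67
row [ 0.09 -0.1  -4.59] tw -0.2 n>= 2.0
```

View pics/o5s.png

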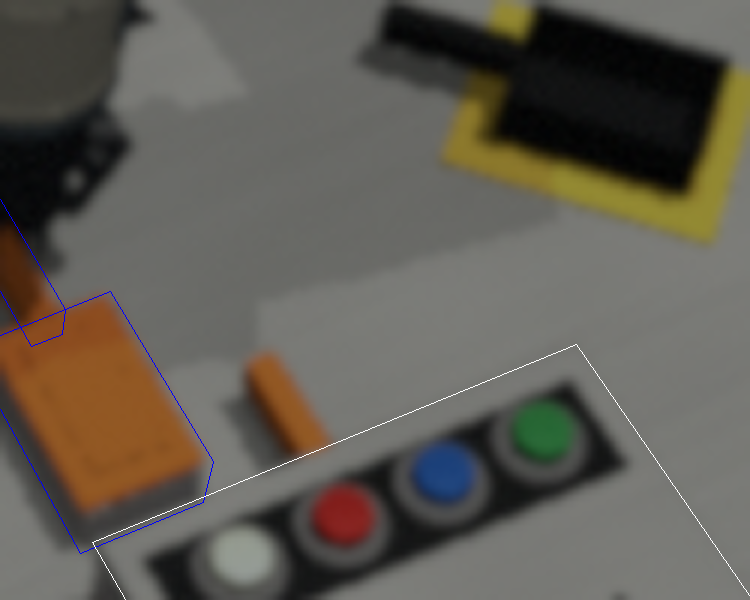

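View pics/o5t.png

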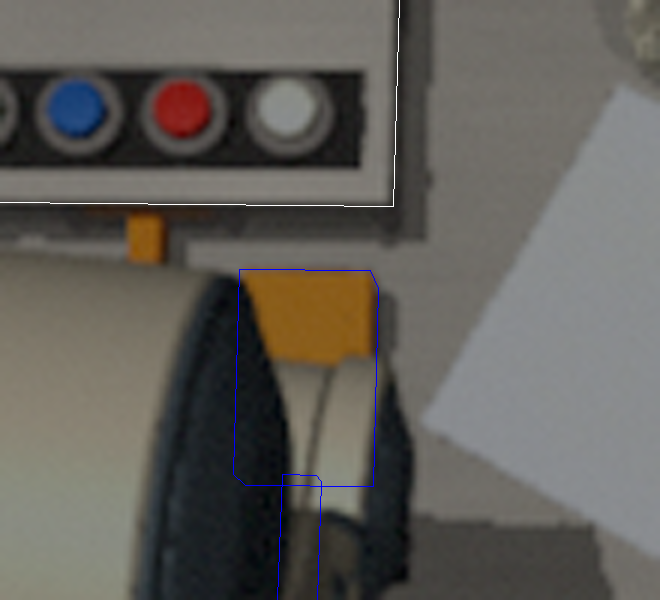

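```bash
python3 -m handwheel '[0.1,0,-1,0,0.1,0,-2,0,0.1,0,-3,0,0.1,0,-3.8,0,0.1,0,-4.6,0,0.1,0,-4.6,0]';  python3 -c "
from h import *
to((*w2(-48,-86)[:2],13.5,1.535))
"
```

```text
t: 20.5
eef_pos: [459.2, 5.0, 12.5]
ee_rot: [-1.564, -0.002, 1.532]
contact_force: [0.7, 0.8, -1.3]
opening: 17.1
t 20.5 pos [459.2   5.   12.5] psi 1.532 F [ 0.7  0.8 -1.3] op 17.1 q6 -1.66
row [ 0.01 -0.16 -9.15] tw -0.1 n>= 3.0
```

```bash
python3 -m handwheel '[0,0,-1,0,0,0,-2,0,0,0,-3,0,0,0,-4,0,0,0,-5,0,0,0,-6,0,0,0,-7,0,0,0,-8,0,0,0,-8.6,0,0,0,-8.6,0]'; python3 -m handwheel '[0,0,-0.3,0,0,0,-0.3,0,0,0,-0.3,0]';python3 -m handwheel '[0,0,-0.3,0,0,0,-0.3,0,0,0,-0.3,0]'
```

```text
t: 21.33
eef_pos: [547.0, 1.7, 12.2]
ee_rot: [-1.566, -0.002, 1.533]
contact_force: [2.7, 1.2, 3.2]
opening: 17.1
t: 21.58
eef_pos: [550.4, 1.6, 12.2]
ee_rot: [-1.566, -0.002, 1.533]
contact_force: [-2.6, 1.3, 3.3]
opening: 17.3
t: 21.83
eef_pos: [550.3, 1.7, 12.1]
ee_rot: [-1.559, -0.002, 1.533]
contact_force: [-19.3, -1.0, 20.0]
opening: 17.1
```

```bash
python3 -m handwheel '[0,0,0,0,0,0,0,0]'; python3 -m handwheel '[0,0,0,0,0,0,0,0,0,0,0,0,0,0,0,0,0,0,0,0]' 0; python3 -m handwheel '[0,-3,0,0,0,-7,0,0,0,-11,0,0,0,-13,0,0,0,-13,0,0]'; python3 -c "
from h import *
to((480,20,250,1.535))"
```

```text
t: 22.0
eef_pos: [550.3, 1.7, 12.3]
ee_rot: [-1.559, -0.002, 1.533]
contact_force: [-5.8, -0.8, 10.0]
opening: 16.8
t: 22.42
eef_pos: [550.4, 1.7, 12.3]
ee_rot: [-1.559, -0.002, 1.533]
contact_force: [-0.4, 0.4, -0.0]
opening: 76.5
t: 22.83
eef_pos: [554.4, 1.1, 146.9]
ee_rot: [-1.567, -0.002, 1.533]
contact_force: [1.2, -0.8, -0.2]
opening: 85.7
t 22.83 pos [554.4   1.1 146.9] psi 1.533 F [ 1.2 -0.8 -0.2] op 85.7 q6 -1.64
row [  1.63 -10.27   7.55] tw -0.1 n>= 4.0
```

```bash
python3 -m handwheel '[4,-4,4,0,8,-8,8,0,12,-10,12,0,16,-10,16,0,20,-10,19,0,24,-10,22,0,28,-10,25,0,32,-10,27,0,36,-10,29,0,36,-10,29,0]' 1; python3 -c "
from h import *
to()
c=caps()
P=[(*w2(57,-86)[:2],-.036),(*w2(57,0)[:2],-.036),(464.8,351.7,.735)]
overlay(c['scene'],P,(325,150,455,250),'pics/f_s.png')
overlay(c['top'],P,(100,130,230,230),'pics/f_t.png')
for n in c: cv2.imwrite(f'pics/full_{n}.png',c[n]['frame'][:,:,::-1])
"
```

```text
t: 23.67
eef_pos: [312.9, 312.1, 245.8]
ee_rot: [-1.567, -0.002, 1.533]
contact_force: [2.1, 0.2, 0.8]
opening: -0.3
t 23.67 pos [312.9 312.1 245.8] psi 1.533 F [2.1 0.2 0.8] op -0.3 q6 -0.89
```

View pics/full_top.png

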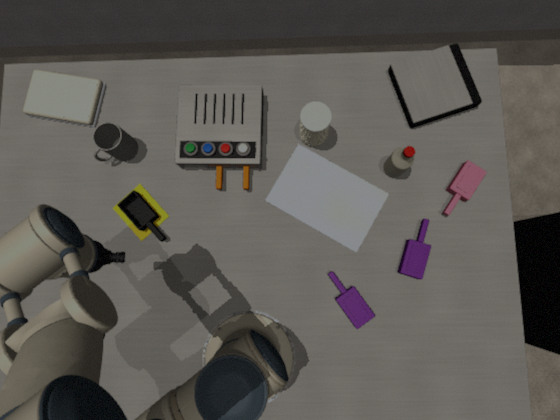

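View pics/full_scene.png

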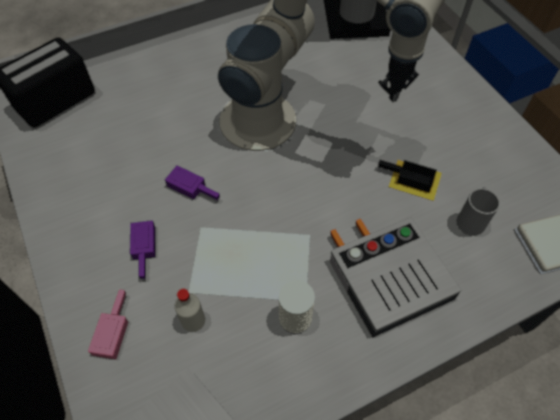

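View pics/f_s.png

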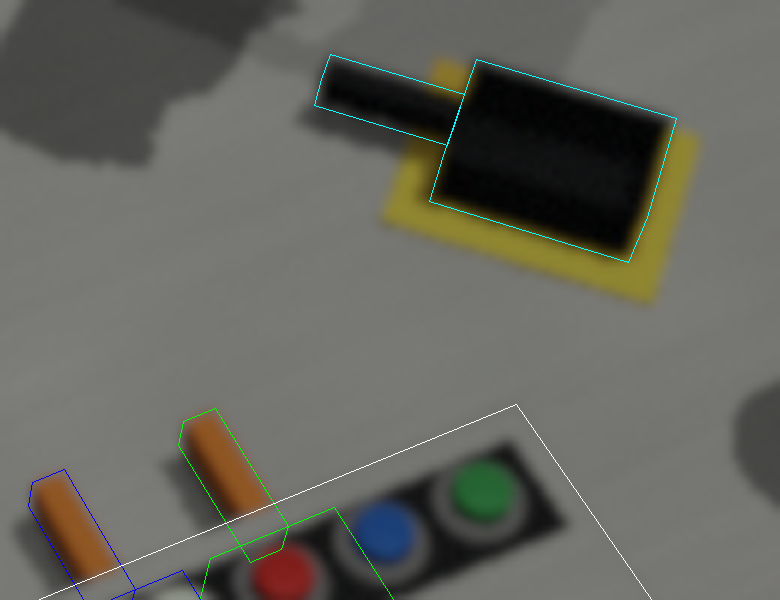

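View pics/f_t.png

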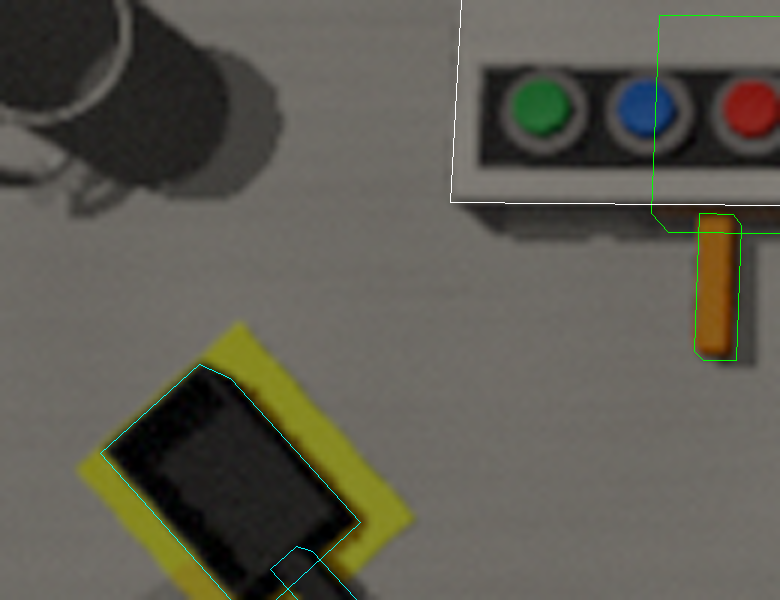

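```bash
python3 -c "
from h import *
to((647.6,111.8,160,1.535))"
```

```text
t 23.77 pos [311.4 314.9 245.8] psi 1.539 F [ 1.1 -0.9  0.4] op -0.0 q6 -0.89
row [-19.26   8.36 -34.29] tw 0.2 n>= 10.0
```

```bash
python3 -m handwheel '[-2,0,-3.5,0,-4,1,-7,0,-6,2,-10.5,0,-8,3,-14,0,-10,4,-17.5,0,-12,5,-21,0,-14,6,-24.5,0,-16,7,-28,0,-18,8,-31.5,0,-19.3,8.4,-34.3,0]' 1; python3 -m handwheel '[0,0,0,0,0,0,0,0]';python3 -c "
from h import *
to((647.6,111.8,95,1.535))"
```

```text
t: 24.6
eef_pos: [649.2, 108.2, 157.3]
ee_rot: [-1.564, -0.002, 1.538]
contact_force: [0.0, -0.1, 0.1]
opening: 0.0
t: 24.77
eef_pos: [649.9, 106.3, 155.5]
ee_rot: [-1.562, -0.002, 1.535]
contact_force: [-0.6, 0.1, -0.8]
opening: 0.0
t 24.77 pos [649.9 106.3 155.5] psi 1.535 F [-0.6  0.1 -0.8] op 0.0 q6 -1.47
row [0.53 6.05 0.2 ] tw 0.0 n>= 2.0
```

```bash
python3 -m handwheel '[0.5,1,0.2,0,0.5,3,0.2,0,0.5,5,0.2,0,0.5,5.7,0.2,0,0.5,5.8,0.2,0,0.5,5.8,0.2,0]';python3 -c "
from h import *
c=caps(); crop(c['scene'],320,150,460,300,'pics/b1.png',4)
to((647.6,111.8,90,1.535))"
```

```text
t: 25.27
eef_pos: [646.9, 112.0, 97.6]
ee_rot: [-1.562, -0.002, 1.536]
contact_force: [-0.1, 0.9, 0.5]
opening: -0.2
t 25.37 pos [647.9 111.8  98.6] psi 1.536 F [0.  0.2 0.1] op -0.2 q6 -1.46
row [-0.    0.86  0.02] tw 0.0 n>= 1.0
```

View pics/b1.png

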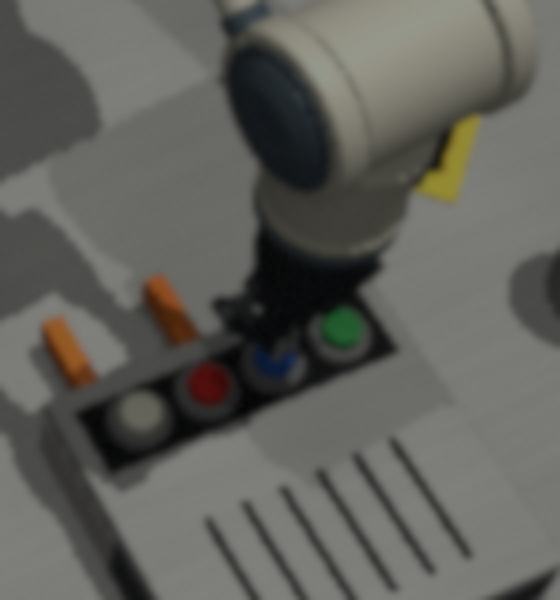

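```bash
python3 -m handwheel '[0,0.4,0,0,0,0.7,0,0,0,0.9,0,0,0,1.0,0,0,0,1.1,0,0,0,1.1,0,0]'; python3 -m handwheel '[0,0.15,0,0,0,0.15,0,0,0,0.15,0,0]'; python3 -m handwheel '[0,0.15,0,0,0,0.15,0,0,0,0.15,0,0]'
```

```text
t: 25.87
eef_pos: [648.2, 111.9, 87.8]
ee_rot: [-1.564, -0.002, 1.535]
contact_force: [2.2, 1.4, 3.8]
opening: 0.1
t: 26.12
eef_pos: [648.2, 111.9, 86.3]
ee_rot: [-1.565, -0.002, 1.535]
contact_force: [0.4, 0.6, 4.5]
opening: 0.0
t: 26.37
eef_pos: [648.3, 111.9, 85.8]
ee_rot: [-1.565, -0.002, 1.535]
contact_force: [-4.7, -0.7, 18.4]
opening: -0.0
```

Bottomed. Hold briefly, then raise and go to green.

```bash
python3 -m handwheel '[0,0.05,0,0,0,0.05,0,0,0,0.05,0,0]'; python3 -m handwheel '[0,-2,0,0,0,-3,0,0,0,-3,0,0,0,-3,0,0]'; python3 -c "
from h import *
to((649.6,166.7,115,1.535))"
```

```text
t: 26.62
eef_pos: [648.2, 111.9, 85.9]
ee_rot: [-1.565, -0.002, 1.536]
contact_force: [-3.5, -0.3, 12.2]
opening: 0.1
t: 26.95
eef_pos: [648.6, 111.8, 116.2]
ee_rot: [-1.566, -0.002, 1.535]
contact_force: [-0.4, 0.3, -0.2]
opening: 0.3
t 26.95 pos [648.6 111.8 116.2] psi 1.535 F [-0.4  0.3 -0.2] op 0.3 q6 -1.46
row [5.49 0.13 0.09] tw 0.0 n>= 2.0
```

```bash
python3 -m handwheel '[3,0,0.1,0,5,0,0.1,0,5.5,0,0.1,0,5.5,0,0.1,0,5.5,1,0.1,0,5.5,1.7,0.1,0,5.5,1.7,0.1,0]'; python3 -c "
from h import *
to((649.6,166.7,90,1.535))"
```

```text
t: 27.53
eef_pos: [648.3, 165.6, 96.9]
ee_rot: [-1.563, -0.002, 1.535]
contact_force: [-0.1, -0.3, -0.5]
opening: 0.1
t 27.53 pos [648.3 165.6  96.9] psi 1.535 F [-0.1 -0.3 -0.5] op 0.1 q6 -1.38
row [ 0.11  0.69 -0.13] tw -0.0 n>= 1.0
```

```bash
python3 -m handwheel '[0.1,0.3,-0.1,0,0.1,0.6,-0.1,0,0.1,0.8,-0.1,0,0.1,0.9,-0.1,0,0.1,0.9,-0.1,0]'; python3 -m handwheel '[0,0.2,0,0,0,0.2,0,0,0,0.2,0,0]'; python3 -m handwheel '[0,0.15,0,0,0,0.15,0,0,0,0.15,0,0]'
```

```text
t: 27.95
eef_pos: [649.4, 166.4, 87.9]
ee_rot: [-1.563, -0.001, 1.534]
contact_force: [-0.6, -2.3, 3.1]
opening: -0.0
t: 28.2
eef_pos: [649.5, 166.4, 86.2]
ee_rot: [-1.564, -0.001, 1.534]
contact_force: [-0.8, -1.3, 5.2]
opening: 0.1
t: 28.45
eef_pos: [649.6, 166.5, 85.8]
ee_rot: [-1.565, -0.002, 1.535]
contact_force: [-6.9, -2.5, 17.8]
opening: 0.2
```

```bash
python3 -m handwheel '[0,0.05,0,0,0,0.05,0,0,0,0.05,0,0]'; python3 -m handwheel '[0,-3,0,0,0,-6,0,0,0,-10,0,0,0,-14,0,0,0,-16,4,0,2,-16,8,0,4,-16,12,0,6,-16,16,0,8,-16,20,0,8,-16,20,0]'; python3 -m handwheel '[3,0,3,0,6,0,4,0,9,0,4,0,9,0,4,0,9,0,4,0]';python3 -c "
from h import *
to()
c=caps()
P=[(*w2(57,-86)[:2],-.036),(*w2(57,0)[:2],-.036),(464.8,351.7,.735)]
overlay(c['scene'],P,(325,150,455,250),'pics/g_s.png')
for n in c: cv2.imwrite(f'pics/gfull_{n}.png',c[n]['frame'][:,:,::-1])
to()"
```

```text
t: 28.7
eef_pos: [649.6, 166.5, 86.0]
ee_rot: [-1.565, -0.002, 1.535]
contact_force: [-4.0, -2.6, 10.3]
opening: -0.7
t: 29.53
eef_pos: [448.8, 254.9, 247.3]
ee_rot: [-1.563, -0.002, 1.536]
contact_force: [1.2, 0.5, 0.5]
opening: 0.1
t: 29.95
eef_pos: [411.6, 347.6, 247.7]
ee_rot: [-1.563, -0.002, 1.539]
contact_force: [-0.8, -0.7, 1.0]
opening: 0.2
t 29.95 pos [411.6 347.6 247.7] psi 1.539 F [-0.8 -0.7  1. ] op 0.2 q6 -0.95
t 30.05 pos [411.9 345.9 247.6] psi 1.537 F [ 0.7 -0.2  0.3] op -0.6 q6 -0.95
```

View pics/g_s.png

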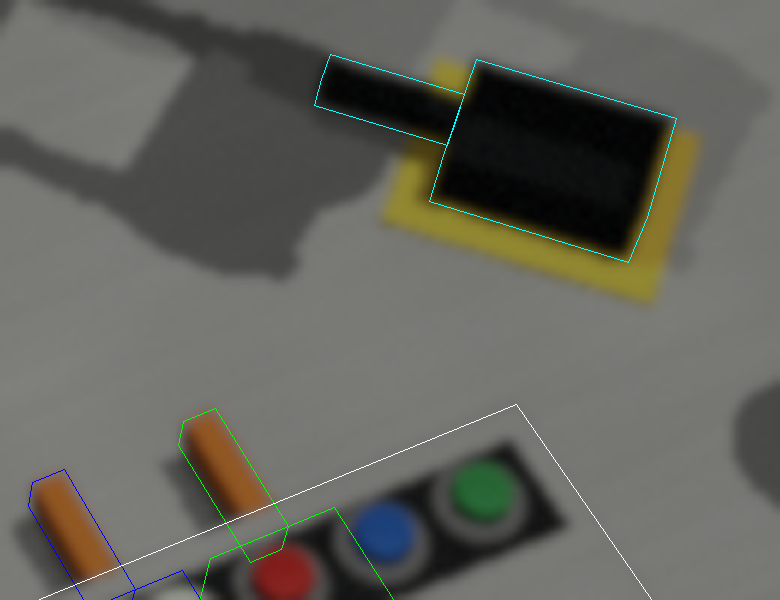

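View pics/gfull_top.png

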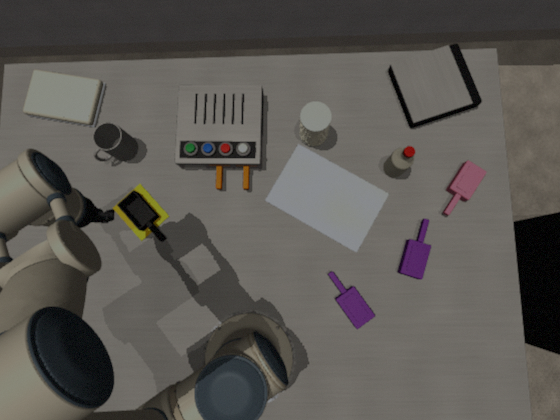

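Everything is in place, and the keys look up; the arm is clear and free of contact.

```bash
python3 -c "
from workcell import ticket
print(ticket.finish_job())"
```

```text
the job is handed in; nothing more can be done
None
```

I pressed the white key and put the empty black pan from the middle bay on the yellow mat. I then slid the two orange-lidded pans fully home, one in the middle bay and one in the right. After that I pressed blue and then green, and handed the job in at about 30 s.

**Pans:** The cameras showed only two lidded pans, with no third one anywhere in view. Both were pushed until they stopped against the back, at 14 to 19 N and within about 1 mm of the expected position. In the last pictures both handles stick out where a fully home pan's should be, and the black pan is centred on the mat to within a few mm.

**Keys:** White, blue and green each bottomed out about 6 mm down and were held for more than 0.2 s. The arm never touched the red key. The interface gives no key readings, so full travel is judged from the height and force on the arm, and the keys being up at the end from the pictures.

**Everything else:** In the last pictures the tubs, bottle and jug have not moved. The arm was parked clear of everything, with no force on it beyond noise.

**Disagreement:** While I lined up the first pan, the two cameras and the arm's position differed by 2 to 4 mm sideways. The pan still went in without any side force. I saw no grip slip and no pan being knocked.

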